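# Charge the grinding jar with a scoop

### The arm

A 6-joint arm with a two-finger parallel gripper is mounted at the origin on a cart in front of the work surface, level with it; the furniture and walls round the work are solid. World frame = base frame: x ahead of the robot, y to its left, z up, the work surface at z = 0. Lengths are in mm, angles in rad, forces in N, time in s.
With the tool pointing down it reaches from about 350 to 875 mm from the base axis. Payload 4.2 kg.
Tool frame: the origin (TCP) lies midway between the tips of the shut fingers; the grasp point (between the pads) lies 19 mm behind it (ctrl.pinch_z is the distance from the TCP to the grasp point, in mm); z points along the fingers, x is the direction in which the jaws open and shut, and the axes are right-handed (so a half turn about z gives the same grasp; the last joint's range is limited). The gripper opens to 85 mm and grips with 20 to 120 N. Pads are 22 mm wide; open, the fingers measure 114 mm over their backs; the gripper's body (76 mm by 85 mm) begins 54 mm behind the grasp point. The pads swing forward as they close: fully open they stand 13 mm farther back than shut.
Start: joints at [-0.894, 0.385, 0.008, 0, -1.194, -0.259], TCP at [253.607, -571.212, 231.312] pointing down, gripper open.
Joint ranges: [-3.14, 3.14], [-1.21, 2.06], [-1.07, 1.41], [-3.16, 2.05], [-2.99, -0.16], [-3.1, 3.1]. Speed limits (rad/s): [2.79, 2.79, 3.14, 3.14, 3.14, 3.14].

### API

Orientations are given as a rotation vector (axis times angle).
In Python, from bench import ctrl, imaging, sign_off gives the robot as it stands.
- The arm moves only by the tool send_rows, never from a script. Its argument "moves" is a list of rows, each a list of 7 numbers: the shift along the tool's x, y, z in cm, then the turn, a rotation vector about the tool's x, y, z in rad, then the finger opening in cm, from 0 to 8.54. A call has 1 to 8 rows; each row shifts and turns the commanded pose from where the row before left it, along the tool's axes as they then stand; what a row does not reach is not made up. A row lasts 1/8 s, in which the tool goes at most 62.5 mm and 10.7 degrees, less where a joint would pass 70% of its speed; a pose out of reach is approached as far as the arm can. A call with a gripper value outside its range is refused whole. The fingers move at their own pace and stop on an object; "squeeze" is the grip in N (left out, the last holds). Time passes only in rows, so rows that do not move let the fingers close. It gives the time, the measured TCP pose, the force and the opening at its end, in the units of the state.
- ctrl.get_obs(): the state, without advancing time (a new reading comes with each control period).
- imaging.snapshot(name): name is "side" or "top" or "wrist"; returns a dict with "frame" (400x640x3 uint8, blue, green, red), "camera_matrix" (3x3 intrinsics, pixels), "k1" (the pictures are not rectified: a ray, as slopes to the right and down, at radius r is drawn at 1 + k1 r^2 times it, then the intrinsics apply), "origin" and "rotation" of the camera in the world. Camera axes: x right, y down, z forward; pixel columns grow to the right and rows downward; lengths in mm; the calibration is good to about 2 mm. A picture is of the moment at which its call begins. There is no depth.
- sign_off(): hands the job in, once; it reports no verdict.
The state is a dict: "time": time; "q": joint angles; "dq": joint speeds; "tau": joint torques, N m; "position": TCP position; "ee_rot": TCP orientation; "ft_force": force on the tool from outside, world axes, zero at the start; "ft_torque": the same for the moment, N m; "gripper_width": finger opening in mm.
Only numpy, scipy, OpenCV 4.12 (cv2) and the standard library are available. Lean on these libraries where they do the work, as an engineer would, in place of code of your own. Each camera call takes 0.05 s, during which the arm holds its last target.

### The job

Draw the deep blue lid straight up off the storage tin and stand it open side down on the free worktop, then take the scoop and use it (not the fingers) to scoop grinding balls out of the tin and tip at least five of the seven into the open steel grinding jar; any others stay in the tin, none may be left lying about. Finally stand the scoop upright back on its green mat and let go. Leave the tin and jar where they stand, and do not disturb the other things on the bench.

Things in the scene. Friction and masses are not known exactly. Their poses are not given: they have to be found in the camera images.
- tin_floor (a point): centre of the upper face of the floor inside the plain metal storage tin, 3 mm above the worktop. The tin is fixed down: outside 166 x 75 mm, 45 mm high; inside 160 x 69 mm; walls 3 mm. x runs along its length, the -x end towards the robot. The balls lie on the floor in the -x half (the last ends 15 mm short of the middle); the +x half is empty
- lid_grip (a point): centre of the black grip bar on the tin's blue lid: 66 mm (x) x 16 mm (y) x 18 mm high, underside 10 mm above the lid. Lid 175 x 84 x 39 mm, 0.2 kg, slid 36 mm over the tin with 2 mm play a side, axes along the tin's. Free worktop for it: 0.46 m ahead and 0.42 m right of the robot's base, lid's length along the robot's x
- lid_rim (a point): centre of the lower rim of the lid, 58 mm below lid_grip; z axis up through the lid's top
- scoop_grip (a point): grip point on the scoop's blue upright handle, a bar of 24 mm (x) by 14 mm (y), to be pinched across y from above; it reaches from 74 mm below this point to 21 mm above it, over the back of the scoop
- scoop_base (a point): centre of the underside of the steel scoop's floor, flat on the mat at the start (scoop 0.12 kg). Floor 70 mm (x) by 60 mm (y), 1.6 mm thick; open mouth with a straight lip at -x, 35 mm from this point; side walls rising from nothing near the lip to 27 mm at the back, back wall 37 mm high at +x. scoop_grip lies 34 mm to +x and 108 mm above this point
- mat: green mat of the scoop, 130 (x) x 110 (y) x 4 mm, fixed; origin at the centre of its underside, on the worktop. It lies to one side of the tin, the jar to the other
- jar_mouth (a point): centre of the mouth of the open steel grinding jar, at the height of its rim, 70 mm above the worktop; outside diameter 100 mm, inside diameter 88 mm, inside floor 8 mm above the worktop; loose, 0.95 kg. A monitor (left) and a tall instrument (right) stand some 0.15 m behind the jar's and the mat's places, so keep the wrist clear of them when tilting; turned with its handle towards the middle of the bench the scoop tips freely
- ball0_center (a point): centre of a white ceramic grinding ball, 18 mm in diameter, 18 g, smooth and rolling easily
- ball1_center (a point): centre of a white ceramic grinding ball, 18 mm in diameter, 18 g, smooth and rolling easily
- ball2_center (a point): centre of a white ceramic grinding ball, 18 mm in diameter, 18 g, smooth and rolling easily
- ball3_center (a point): centre of a white ceramic grinding ball, 18 mm in diameter, 18 g, smooth and rolling easily
- ball4_center (a point): centre of a white ceramic grinding ball, 18 mm in diameter, 18 g, smooth and rolling easily
- ball5_center (a point): centre of a white ceramic grinding ball, 18 mm in diameter, 18 g, smooth and rolling easily
- ball6_center (a point): centre of a white ceramic grinding ball, 18 mm in diameter, 18 g, smooth and rolling easily
- reagent: bystander: small screw jar with red cap, 50 mm wide, 72 mm high; origin at the centre of its underside
- timer: bystander: white lab timer, 72 x 62 x 19 mm; origin at the centre of its underside
- beaker_1: bystander: small empty glass beaker, 53 mm wide, 70 mm high, behind the tin; origin at the centre of its underside
- vial: bystander: blue-capped glass vial, 27 mm wide, 66 mm high; origin at the centre of its underside

How it is judged (in metres and radians):
On the way, in this order (a step that is already met when the one before it is completed fails the run):
1. the lid is off and stands on the worktop beside the tin, open side down (height (world z) of lid_rim below 0.01 m and angle between lid_rim's own z axis and vertical below 0.1 rad and horizontal distance between lid_rim and tin_floor above 0.07 m), for 0.2 s.
2. the scoop, clear of the tin, carries at least one ball (height (world z) of scoop_base above 0.05 m and ((x of ball0_center in the frame of scoop_base between -0.04 and 0.04 m and y of ball0_center in the frame of scoop_base between -0.03 and 0.03 m and z of ball0_center in the frame of scoop_base between 0 and 0.05 m) or (x of ball1_center in the frame of scoop_base between -0.04 and 0.04 m and y of ball1_center in the frame of scoop_base between -0.03 and 0.03 m and z of ball1_center in the frame of scoop_base between 0 and 0.05 m) or (x of ball2_center in the frame of scoop_base between -0.04 and 0.04 m and y of ball2_center in the frame of scoop_base between -0.03 and 0.03 m and z of ball2_center in the frame of scoop_base between 0 and 0.05 m) or (x of ball3_center in the frame of scoop_base between -0.04 and 0.04 m and y of ball3_center in the frame of scoop_base between -0.03 and 0.03 m and z of ball3_center in the frame of scoop_base between 0 and 0.05 m) or (x of ball4_center in the frame of scoop_base between -0.04 and 0.04 m and y of ball4_center in the frame of scoop_base between -0.03 and 0.03 m and z of ball4_center in the frame of scoop_base between 0 and 0.05 m) or (x of ball5_center in the frame of scoop_base between -0.04 and 0.04 m and y of ball5_center in the frame of scoop_base between -0.03 and 0.03 m and z of ball5_center in the frame of scoop_base between 0 and 0.05 m) or (x of ball6_center in the frame of scoop_base between -0.04 and 0.04 m and y of ball6_center in the frame of scoop_base between -0.03 and 0.03 m and z of ball6_center in the frame of scoop_base between 0 and 0.05 m))), for 0.2 s.
3. at least five balls are in the grinding jar ((((horizontal distance between ball0_center and jar_mouth below 0.046 m and height (world z) of ball0_center below 0.068 m) and (horizontal distance between ball1_center and jar_mouth below 0.046 m and height (world z) of ball1_center below 0.068 m) and (horizontal distance between ball2_center and jar_mouth below 0.046 m and height (world z) of ball2_center below 0.068 m) and (horizontal distance between ball3_center and jar_mouth below 0.046 m and height (world z) of ball3_center below 0.068 m) and (horizontal distance between ball4_center and jar_mouth below 0.046 m and height (world z) of ball4_center below 0.068 m)) or ((horizontal distance between ball0_center and jar_mouth below 0.046 m and height (world z) of ball0_center below 0.068 m) and (horizontal distance between ball1_center and jar_mouth below 0.046 m and height (world z) of ball1_center below 0.068 m) and (horizontal distance between ball2_center and jar_mouth below 0.046 m and height (world z) of ball2_center below 0.068 m) and (horizontal distance between ball3_center and jar_mouth below 0.046 m and height (world z) of ball3_center below 0.068 m) and (horizontal distance between ball5_center and jar_mouth below 0.046 m and height (world z) of ball5_center below 0.068 m)) or ((horizontal distance between ball0_center and jar_mouth below 0.046 m and height (world z) of ball0_center below 0.068 m) and (horizontal distance between ball1_center and jar_mouth below 0.046 m and height (world z) of ball1_center below 0.068 m) and (horizontal distance between ball2_center and jar_mouth below 0.046 m and height (world z) of ball2_center below 0.068 m) and (horizontal distance between ball3_center and jar_mouth below 0.046 m and height (world z) of ball3_center below 0.068 m) and (horizontal distance between ball6_center and jar_mouth below 0.046 m and height (world z) of ball6_center below 0.068 m)) or ((horizontal distance between ball0_center and jar_mouth below 0.046 m and height (world z) of ball0_center below 0.068 m) and (horizontal distance between ball1_center and jar_mouth below 0.046 m and height (world z) of ball1_center below 0.068 m) and (horizontal distance between ball2_center and jar_mouth below 0.046 m and height (world z) of ball2_center below 0.068 m) and (horizontal distance between ball4_center and jar_mouth below 0.046 m and height (world z) of ball4_center below 0.068 m) and (horizontal distance between ball5_center and jar_mouth below 0.046 m and height (world z) of ball5_center below 0.068 m)) or ((horizontal distance between ball0_center and jar_mouth below 0.046 m and height (world z) of ball0_center below 0.068 m) and (horizontal distance between ball1_center and jar_mouth below 0.046 m and height (world z) of ball1_center below 0.068 m) and (horizontal distance between ball2_center and jar_mouth below 0.046 m and height (world z) of ball2_center below 0.068 m) and (horizontal distance between ball4_center and jar_mouth below 0.046 m and height (world z) of ball4_center below 0.068 m) and (horizontal distance between ball6_center and jar_mouth below 0.046 m and height (world z) of ball6_center below 0.068 m)) or ((horizontal distance between ball0_center and jar_mouth below 0.046 m and height (world z) of ball0_center below 0.068 m) and (horizontal distance between ball1_center and jar_mouth below 0.046 m and height (world z) of ball1_center below 0.068 m) and (horizontal distance between ball2_center and jar_mouth below 0.046 m and height (world z) of ball2_center below 0.068 m) and (horizontal distance between ball5_center and jar_mouth below 0.046 m and height (world z) of ball5_center below 0.068 m) and (horizontal distance between ball6_center and jar_mouth below 0.046 m and height (world z) of ball6_center below 0.068 m)) or ((horizontal distance between ball0_center and jar_mouth below 0.046 m and height (world z) of ball0_center below 0.068 m) and (horizontal distance between ball1_center and jar_mouth below 0.046 m and height (world z) of ball1_center below 0.068 m) and (horizontal distance between ball3_center and jar_mouth below 0.046 m and height (world z) of ball3_center below 0.068 m) and (horizontal distance between ball4_center and jar_mouth below 0.046 m and height (world z) of ball4_center below 0.068 m) and (horizontal distance between ball5_center and jar_mouth below 0.046 m and height (world z) of ball5_center below 0.068 m)) or ((horizontal distance between ball0_center and jar_mouth below 0.046 m and height (world z) of ball0_center below 0.068 m) and (horizontal distance between ball1_center and jar_mouth below 0.046 m and height (world z) of ball1_center below 0.068 m) and (horizontal distance between ball3_center and jar_mouth below 0.046 m and height (world z) of ball3_center below 0.068 m) and (horizontal distance between ball4_center and jar_mouth below 0.046 m and height (world z) of ball4_center below 0.068 m) and (horizontal distance between ball6_center and jar_mouth below 0.046 m and height (world z) of ball6_center below 0.068 m)) or ((horizontal distance between ball0_center and jar_mouth below 0.046 m and height (world z) of ball0_center below 0.068 m) and (horizontal distance between ball1_center and jar_mouth below 0.046 m and height (world z) of ball1_center below 0.068 m) and (horizontal distance between ball3_center and jar_mouth below 0.046 m and height (world z) of ball3_center below 0.068 m) and (horizontal distance between ball5_center and jar_mouth below 0.046 m and height (world z) of ball5_center below 0.068 m) and (horizontal distance between ball6_center and jar_mouth below 0.046 m and height (world z) of ball6_center below 0.068 m)) or ((horizontal distance between ball0_center and jar_mouth below 0.046 m and height (world z) of ball0_center below 0.068 m) and (horizontal distance between ball1_center and jar_mouth below 0.046 m and height (world z) of ball1_center below 0.068 m) and (horizontal distance between ball4_center and jar_mouth below 0.046 m and height (world z) of ball4_center below 0.068 m) and (horizontal distance between ball5_center and jar_mouth below 0.046 m and height (world z) of ball5_center below 0.068 m) and (horizontal distance between ball6_center and jar_mouth below 0.046 m and height (world z) of ball6_center below 0.068 m)) or ((horizontal distance between ball0_center and jar_mouth below 0.046 m and height (world z) of ball0_center below 0.068 m) and (horizontal distance between ball2_center and jar_mouth below 0.046 m and height (world z) of ball2_center below 0.068 m) and (horizontal distance between ball3_center and jar_mouth below 0.046 m and height (world z) of ball3_center below 0.068 m) and (horizontal distance between ball4_center and jar_mouth below 0.046 m and height (world z) of ball4_center below 0.068 m) and (horizontal distance between ball5_center and jar_mouth below 0.046 m and height (world z) of ball5_center below 0.068 m)) or ((horizontal distance between ball0_center and jar_mouth below 0.046 m and height (world z) of ball0_center below 0.068 m) and (horizontal distance between ball2_center and jar_mouth below 0.046 m and height (world z) of ball2_center below 0.068 m) and (horizontal distance between ball3_center and jar_mouth below 0.046 m and height (world z) of ball3_center below 0.068 m) and (horizontal distance between ball4_center and jar_mouth below 0.046 m and height (world z) of ball4_center below 0.068 m) and (horizontal distance between ball6_center and jar_mouth below 0.046 m and height (world z) of ball6_center below 0.068 m)) or ((horizontal distance between ball0_center and jar_mouth below 0.046 m and height (world z) of ball0_center below 0.068 m) and (horizontal distance between ball2_center and jar_mouth below 0.046 m and height (world z) of ball2_center below 0.068 m) and (horizontal distance between ball3_center and jar_mouth below 0.046 m and height (world z) of ball3_center below 0.068 m) and (horizontal distance between ball5_center and jar_mouth below 0.046 m and height (world z) of ball5_center below 0.068 m) and (horizontal distance between ball6_center and jar_mouth below 0.046 m and height (world z) of ball6_center below 0.068 m)) or ((horizontal distance between ball0_center and jar_mouth below 0.046 m and height (world z) of ball0_center below 0.068 m) and (horizontal distance between ball2_center and jar_mouth below 0.046 m and height (world z) of ball2_center below 0.068 m) and (horizontal distance between ball4_center and jar_mouth below 0.046 m and height (world z) of ball4_center below 0.068 m) and (horizontal distance between ball5_center and jar_mouth below 0.046 m and height (world z) of ball5_center below 0.068 m) and (horizontal distance between ball6_center and jar_mouth below 0.046 m and height (world z) of ball6_center below 0.068 m)) or ((horizontal distance between ball0_center and jar_mouth below 0.046 m and height (world z) of ball0_center below 0.068 m) and (horizontal distance between ball3_center and jar_mouth below 0.046 m and height (world z) of ball3_center below 0.068 m) and (horizontal distance between ball4_center and jar_mouth below 0.046 m and height (world z) of ball4_center below 0.068 m) and (horizontal distance between ball5_center and jar_mouth below 0.046 m and height (world z) of ball5_center below 0.068 m) and (horizontal distance between ball6_center and jar_mouth below 0.046 m and height (world z) of ball6_center below 0.068 m)) or ((horizontal distance between ball1_center and jar_mouth below 0.046 m and height (world z) of ball1_center below 0.068 m) and (horizontal distance between ball2_center and jar_mouth below 0.046 m and height (world z) of ball2_center below 0.068 m) and (horizontal distance between ball3_center and jar_mouth below 0.046 m and height (world z) of ball3_center below 0.068 m) and (horizontal distance between ball4_center and jar_mouth below 0.046 m and height (world z) of ball4_center below 0.068 m) and (horizontal distance between ball5_center and jar_mouth below 0.046 m and height (world z) of ball5_center below 0.068 m)) or ((horizontal distance between ball1_center and jar_mouth below 0.046 m and height (world z) of ball1_center below 0.068 m) and (horizontal distance between ball2_center and jar_mouth below 0.046 m and height (world z) of ball2_center below 0.068 m) and (horizontal distance between ball3_center and jar_mouth below 0.046 m and height (world z) of ball3_center below 0.068 m) and (horizontal distance between ball4_center and jar_mouth below 0.046 m and height (world z) of ball4_center below 0.068 m) and (horizontal distance between ball6_center and jar_mouth below 0.046 m and height (world z) of ball6_center below 0.068 m)) or ((horizontal distance between ball1_center and jar_mouth below 0.046 m and height (world z) of ball1_center below 0.068 m) and (horizontal distance between ball2_center and jar_mouth below 0.046 m and height (world z) of ball2_center below 0.068 m) and (horizontal distance between ball3_center and jar_mouth below 0.046 m and height (world z) of ball3_center below 0.068 m) and (horizontal distance between ball5_center and jar_mouth below 0.046 m and height (world z) of ball5_center below 0.068 m) and (horizontal distance between ball6_center and jar_mouth below 0.046 m and height (world z) of ball6_center below 0.068 m)) or ((horizontal distance between ball1_center and jar_mouth below 0.046 m and height (world z) of ball1_center below 0.068 m) and (horizontal distance between ball2_center and jar_mouth below 0.046 m and height (world z) of ball2_center below 0.068 m) and (horizontal distance between ball4_center and jar_mouth below 0.046 m and height (world z) of ball4_center below 0.068 m) and (horizontal distance between ball5_center and jar_mouth below 0.046 m and height (world z) of ball5_center below 0.068 m) and (horizontal distance between ball6_center and jar_mouth below 0.046 m and height (world z) of ball6_center below 0.068 m)) or ((horizontal distance between ball1_center and jar_mouth below 0.046 m and height (world z) of ball1_center below 0.068 m) and (horizontal distance between ball3_center and jar_mouth below 0.046 m and height (world z) of ball3_center below 0.068 m) and (horizontal distance between ball4_center and jar_mouth below 0.046 m and height (world z) of ball4_center below 0.068 m) and (horizontal distance between ball5_center and jar_mouth below 0.046 m and height (world z) of ball5_center below 0.068 m) and (horizontal distance between ball6_center and jar_mouth below 0.046 m and height (world z) of ball6_center below 0.068 m)) or ((horizontal distance between ball2_center and jar_mouth below 0.046 m and height (world z) of ball2_center below 0.068 m) and (horizontal distance between ball3_center and jar_mouth below 0.046 m and height (world z) of ball3_center below 0.068 m) and (horizontal distance between ball4_center and jar_mouth below 0.046 m and height (world z) of ball4_center below 0.068 m) and (horizontal distance between ball5_center and jar_mouth below 0.046 m and height (world z) of ball5_center below 0.068 m) and (horizontal distance between ball6_center and jar_mouth below 0.046 m and height (world z) of ball6_center below 0.068 m)))), for 0.2 s.
At the end, for the whole second after the job is handed in: At least 5 balls in the jar (within 46 mm of its axis, below the rim), the others in the tin; lid at rest on the worktop, open side down, over 70 mm from the tin's centre; scoop at rest, upright within 0.1 rad, its floor centre within 40 mm of the mat's centre; jar upright (all of step 1 and (((horizontal distance between ball0_center and jar_mouth below 0.046 m and height (world z) of ball0_center below 0.068 m) and (horizontal distance between ball1_center and jar_mouth below 0.046 m and height (world z) of ball1_center below 0.068 m) and (horizontal distance between ball2_center and jar_mouth below 0.046 m and height (world z) of ball2_center below 0.068 m) and (horizontal distance between ball3_center and jar_mouth below 0.046 m and height (world z) of ball3_center below 0.068 m) and (horizontal distance between ball4_center and jar_mouth below 0.046 m and height (world z) of ball4_center below 0.068 m)) or ((horizontal distance between ball0_center and jar_mouth below 0.046 m and height (world z) of ball0_center below 0.068 m) and (horizontal distance between ball1_center and jar_mouth below 0.046 m and height (world z) of ball1_center below 0.068 m) and (horizontal distance between ball2_center and jar_mouth below 0.046 m and height (world z) of ball2_center below 0.068 m) and (horizontal distance between ball3_center and jar_mouth below 0.046 m and height (world z) of ball3_center below 0.068 m) and (horizontal distance between ball5_center and jar_mouth below 0.046 m and height (world z) of ball5_center below 0.068 m)) or ((horizontal distance between ball0_center and jar_mouth below 0.046 m and height (world z) of ball0_center below 0.068 m) and (horizontal distance between ball1_center and jar_mouth below 0.046 m and height (world z) of ball1_center below 0.068 m) and (horizontal distance between ball2_center and jar_mouth below 0.046 m and height (world z) of ball2_center below 0.068 m) and (horizontal distance between ball3_center and jar_mouth below 0.046 m and height (world z) of ball3_center below 0.068 m) and (horizontal distance between ball6_center and jar_mouth below 0.046 m and height (world z) of ball6_center below 0.068 m)) or ((horizontal distance between ball0_center and jar_mouth below 0.046 m and height (world z) of ball0_center below 0.068 m) and (horizontal distance between ball1_center and jar_mouth below 0.046 m and height (world z) of ball1_center below 0.068 m) and (horizontal distance between ball2_center and jar_mouth below 0.046 m and height (world z) of ball2_center below 0.068 m) and (horizontal distance between ball4_center and jar_mouth below 0.046 m and height (world z) of ball4_center below 0.068 m) and (horizontal distance between ball5_center and jar_mouth below 0.046 m and height (world z) of ball5_center below 0.068 m)) or ((horizontal distance between ball0_center and jar_mouth below 0.046 m and height (world z) of ball0_center below 0.068 m) and (horizontal distance between ball1_center and jar_mouth below 0.046 m and height (world z) of ball1_center below 0.068 m) and (horizontal distance between ball2_center and jar_mouth below 0.046 m and height (world z) of ball2_center below 0.068 m) and (horizontal distance between ball4_center and jar_mouth below 0.046 m and height (world z) of ball4_center below 0.068 m) and (horizontal distance between ball6_center and jar_mouth below 0.046 m and height (world z) of ball6_center below 0.068 m)) or ((horizontal distance between ball0_center and jar_mouth below 0.046 m and height (world z) of ball0_center below 0.068 m) and (horizontal distance between ball1_center and jar_mouth below 0.046 m and height (world z) of ball1_center below 0.068 m) and (horizontal distance between ball2_center and jar_mouth below 0.046 m and height (world z) of ball2_center below 0.068 m) and (horizontal distance between ball5_center and jar_mouth below 0.046 m and height (world z) of ball5_center below 0.068 m) and (horizontal distance between ball6_center and jar_mouth below 0.046 m and height (world z) of ball6_center below 0.068 m)) or ((horizontal distance between ball0_center and jar_mouth below 0.046 m and height (world z) of ball0_center below 0.068 m) and (horizontal distance between ball1_center and jar_mouth below 0.046 m and height (world z) of ball1_center below 0.068 m) and (horizontal distance between ball3_center and jar_mouth below 0.046 m and height (world z) of ball3_center below 0.068 m) and (horizontal distance between ball4_center and jar_mouth below 0.046 m and height (world z) of ball4_center below 0.068 m) and (horizontal distance between ball5_center and jar_mouth below 0.046 m and height (world z) of ball5_center below 0.068 m)) or ((horizontal distance between ball0_center and jar_mouth below 0.046 m and height (world z) of ball0_center below 0.068 m) and (horizontal distance between ball1_center and jar_mouth below 0.046 m and height (world z) of ball1_center below 0.068 m) and (horizontal distance between ball3_center and jar_mouth below 0.046 m and height (world z) of ball3_center below 0.068 m) and (horizontal distance between ball4_center and jar_mouth below 0.046 m and height (world z) of ball4_center below 0.068 m) and (horizontal distance between ball6_center and jar_mouth below 0.046 m and height (world z) of ball6_center below 0.068 m)) or ((horizontal distance between ball0_center and jar_mouth below 0.046 m and height (world z) of ball0_center below 0.068 m) and (horizontal distance between ball1_center and jar_mouth below 0.046 m and height (world z) of ball1_center below 0.068 m) and (horizontal distance between ball3_center and jar_mouth below 0.046 m and height (world z) of ball3_center below 0.068 m) and (horizontal distance between ball5_center and jar_mouth below 0.046 m and height (world z) of ball5_center below 0.068 m) and (horizontal distance between ball6_center and jar_mouth below 0.046 m and height (world z) of ball6_center below 0.068 m)) or ((horizontal distance between ball0_center and jar_mouth below 0.046 m and height (world z) of ball0_center below 0.068 m) and (horizontal distance between ball1_center and jar_mouth below 0.046 m and height (world z) of ball1_center below 0.068 m) and (horizontal distance between ball4_center and jar_mouth below 0.046 m and height (world z) of ball4_center below 0.068 m) and (horizontal distance between ball5_center and jar_mouth below 0.046 m and height (world z) of ball5_center below 0.068 m) and (horizontal distance between ball6_center and jar_mouth below 0.046 m and height (world z) of ball6_center below 0.068 m)) or ((horizontal distance between ball0_center and jar_mouth below 0.046 m and height (world z) of ball0_center below 0.068 m) and (horizontal distance between ball2_center and jar_mouth below 0.046 m and height (world z) of ball2_center below 0.068 m) and (horizontal distance between ball3_center and jar_mouth below 0.046 m and height (world z) of ball3_center below 0.068 m) and (horizontal distance between ball4_center and jar_mouth below 0.046 m and height (world z) of ball4_center below 0.068 m) and (horizontal distance between ball5_center and jar_mouth below 0.046 m and height (world z) of ball5_center below 0.068 m)) or ((horizontal distance between ball0_center and jar_mouth below 0.046 m and height (world z) of ball0_center below 0.068 m) and (horizontal distance between ball2_center and jar_mouth below 0.046 m and height (world z) of ball2_center below 0.068 m) and (horizontal distance between ball3_center and jar_mouth below 0.046 m and height (world z) of ball3_center below 0.068 m) and (horizontal distance between ball4_center and jar_mouth below 0.046 m and height (world z) of ball4_center below 0.068 m) and (horizontal distance between ball6_center and jar_mouth below 0.046 m and height (world z) of ball6_center below 0.068 m)) or ((horizontal distance between ball0_center and jar_mouth below 0.046 m and height (world z) of ball0_center below 0.068 m) and (horizontal distance between ball2_center and jar_mouth below 0.046 m and height (world z) of ball2_center below 0.068 m) and (horizontal distance between ball3_center and jar_mouth below 0.046 m and height (world z) of ball3_center below 0.068 m) and (horizontal distance between ball5_center and jar_mouth below 0.046 m and height (world z) of ball5_center below 0.068 m) and (horizontal distance between ball6_center and jar_mouth below 0.046 m and height (world z) of ball6_center below 0.068 m)) or ((horizontal distance between ball0_center and jar_mouth below 0.046 m and height (world z) of ball0_center below 0.068 m) and (horizontal distance between ball2_center and jar_mouth below 0.046 m and height (world z) of ball2_center below 0.068 m) and (horizontal distance between ball4_center and jar_mouth below 0.046 m and height (world z) of ball4_center below 0.068 m) and (horizontal distance between ball5_center and jar_mouth below 0.046 m and height (world z) of ball5_center below 0.068 m) and (horizontal distance between ball6_center and jar_mouth below 0.046 m and height (world z) of ball6_center below 0.068 m)) or ((horizontal distance between ball0_center and jar_mouth below 0.046 m and height (world z) of ball0_center below 0.068 m) and (horizontal distance between ball3_center and jar_mouth below 0.046 m and height (world z) of ball3_center below 0.068 m) and (horizontal distance between ball4_center and jar_mouth below 0.046 m and height (world z) of ball4_center below 0.068 m) and (horizontal distance between ball5_center and jar_mouth below 0.046 m and height (world z) of ball5_center below 0.068 m) and (horizontal distance between ball6_center and jar_mouth below 0.046 m and height (world z) of ball6_center below 0.068 m)) or ((horizontal distance between ball1_center and jar_mouth below 0.046 m and height (world z) of ball1_center below 0.068 m) and (horizontal distance between ball2_center and jar_mouth below 0.046 m and height (world z) of ball2_center below 0.068 m) and (horizontal distance between ball3_center and jar_mouth below 0.046 m and height (world z) of ball3_center below 0.068 m) and (horizontal distance between ball4_center and jar_mouth below 0.046 m and height (world z) of ball4_center below 0.068 m) and (horizontal distance between ball5_center and jar_mouth below 0.046 m and height (world z) of ball5_center below 0.068 m)) or ((horizontal distance between ball1_center and jar_mouth below 0.046 m and height (world z) of ball1_center below 0.068 m) and (horizontal distance between ball2_center and jar_mouth below 0.046 m and height (world z) of ball2_center below 0.068 m) and (horizontal distance between ball3_center and jar_mouth below 0.046 m and height (world z) of ball3_center below 0.068 m) and (horizontal distance between ball4_center and jar_mouth below 0.046 m and height (world z) of ball4_center below 0.068 m) and (horizontal distance between ball6_center and jar_mouth below 0.046 m and height (world z) of ball6_center below 0.068 m)) or ((horizontal distance between ball1_center and jar_mouth below 0.046 m and height (world z) of ball1_center below 0.068 m) and (horizontal distance between ball2_center and jar_mouth below 0.046 m and height (world z) of ball2_center below 0.068 m) and (horizontal distance between ball3_center and jar_mouth below 0.046 m and height (world z) of ball3_center below 0.068 m) and (horizontal distance between ball5_center and jar_mouth below 0.046 m and height (world z) of ball5_center below 0.068 m) and (horizontal distance between ball6_center and jar_mouth below 0.046 m and height (world z) of ball6_center below 0.068 m)) or ((horizontal distance between ball1_center and jar_mouth below 0.046 m and height (world z) of ball1_center below 0.068 m) and (horizontal distance between ball2_center and jar_mouth below 0.046 m and height (world z) of ball2_center below 0.068 m) and (horizontal distance between ball4_center and jar_mouth below 0.046 m and height (world z) of ball4_center below 0.068 m) and (horizontal distance between ball5_center and jar_mouth below 0.046 m and height (world z) of ball5_center below 0.068 m) and (horizontal distance between ball6_center and jar_mouth below 0.046 m and height (world z) of ball6_center below 0.068 m)) or ((horizontal distance between ball1_center and jar_mouth below 0.046 m and height (world z) of ball1_center below 0.068 m) and (horizontal distance between ball3_center and jar_mouth below 0.046 m and height (world z) of ball3_center below 0.068 m) and (horizontal distance between ball4_center and jar_mouth below 0.046 m and height (world z) of ball4_center below 0.068 m) and (horizontal distance between ball5_center and jar_mouth below 0.046 m and height (world z) of ball5_center below 0.068 m) and (horizontal distance between ball6_center and jar_mouth below 0.046 m and height (world z) of ball6_center below 0.068 m)) or ((horizontal distance between ball2_center and jar_mouth below 0.046 m and height (world z) of ball2_center below 0.068 m) and (horizontal distance between ball3_center and jar_mouth below 0.046 m and height (world z) of ball3_center below 0.068 m) and (horizontal distance between ball4_center and jar_mouth below 0.046 m and height (world z) of ball4_center below 0.068 m) and (horizontal distance between ball5_center and jar_mouth below 0.046 m and height (world z) of ball5_center below 0.068 m) and (horizontal distance between ball6_center and jar_mouth below 0.046 m and height (world z) of ball6_center below 0.068 m))) and ((horizontal distance between ball0_center and jar_mouth below 0.046 m and height (world z) of ball0_center below 0.068 m) or (x of ball0_center in the frame of tin_floor between -0.082 and 0.082 m and y of ball0_center in the frame of tin_floor between -0.036 and 0.036 m and z of ball0_center in the frame of tin_floor between -0.01 and 0.03 m)) and ((horizontal distance between ball1_center and jar_mouth below 0.046 m and height (world z) of ball1_center below 0.068 m) or (x of ball1_center in the frame of tin_floor between -0.082 and 0.082 m and y of ball1_center in the frame of tin_floor between -0.036 and 0.036 m and z of ball1_center in the frame of tin_floor between -0.01 and 0.03 m)) and ((horizontal distance between ball2_center and jar_mouth below 0.046 m and height (world z) of ball2_center below 0.068 m) or (x of ball2_center in the frame of tin_floor between -0.082 and 0.082 m and y of ball2_center in the frame of tin_floor between -0.036 and 0.036 m and z of ball2_center in the frame of tin_floor between -0.01 and 0.03 m)) and ((horizontal distance between ball3_center and jar_mouth below 0.046 m and height (world z) of ball3_center below 0.068 m) or (x of ball3_center in the frame of tin_floor between -0.082 and 0.082 m and y of ball3_center in the frame of tin_floor between -0.036 and 0.036 m and z of ball3_center in the frame of tin_floor between -0.01 and 0.03 m)) and ((horizontal distance between ball4_center and jar_mouth below 0.046 m and height (world z) of ball4_center below 0.068 m) or (x of ball4_center in the frame of tin_floor between -0.082 and 0.082 m and y of ball4_center in the frame of tin_floor between -0.036 and 0.036 m and z of ball4_center in the frame of tin_floor between -0.01 and 0.03 m)) and ((horizontal distance between ball5_center and jar_mouth below 0.046 m and height (world z) of ball5_center below 0.068 m) or (x of ball5_center in the frame of tin_floor between -0.082 and 0.082 m and y of ball5_center in the frame of tin_floor between -0.036 and 0.036 m and z of ball5_center in the frame of tin_floor between -0.01 and 0.03 m)) and ((horizontal distance between ball6_center and jar_mouth below 0.046 m and height (world z) of ball6_center below 0.068 m) or (x of ball6_center in the frame of tin_floor between -0.082 and 0.082 m and y of ball6_center in the frame of tin_floor between -0.036 and 0.036 m and z of ball6_center in the frame of tin_floor between -0.01 and 0.03 m)) and linear speed of each of lid, scoop below 0.02 m/s and horizontal distance between scoop_base and mat below 0.04 m and height (world z) of scoop_base below 0.008 m and angle between each of scoop_base, jar_mouth's own z axis and vertical below 0.1 rad); the robot touches nothing.
It fails at once if a ball is touched by the fingers or the arm (contact force between any of the fingers, the arm and ball0 above 0.5 N or contact force between any of the fingers, the arm and ball1 above 0.5 N or contact force between any of the fingers, the arm and ball2 above 0.5 N or contact force between any of the fingers, the arm and ball3 above 0.5 N or contact force between any of the fingers, the arm and ball4 above 0.5 N or contact force between any of the fingers, the arm and ball5 above 0.5 N or contact force between any of the fingers, the arm and ball6 above 0.5 N).
It fails at once if the grinding jar is pushed more than 40 mm or tipped (distance of jar_mouth from where it was at the start of the episode above 0.04 m or angle between jar_mouth's own z axis and vertical above 0.4 rad).
It fails at once if a bystander is disturbed (moved more than 30 mm) (distance of any of reagent, timer, beaker_1, vial from where it was at the start of the episode above 0.03 m).
It also fails if it takes over 72 s, if anything falls off the work surface, if the arm or the gripper's body presses on something with over 40 N, if the wrist force passes 120 N, or if a joint passes its speed limit or range.

## Working session

There is one attempt and no reset: what is moved stays moved. The work goes in short steps, Python scripts to look and compute and a tool call to move; the robot and the scene stay as the last step left them, time stands still between calls to the robot, and variables do not carry over. Pictures are saved under pics/ and viewed, and the job is handed in when it is done.

Besides the shell and the picture viewer there is one more tool, called after ">>>" by a JSON object that holds its "op" and its "data". send_rows: Moves the arm, as the interface text tells. Its arguments: {"type":"object","properties":{"moves":{"type":"array","items":{"type":"array","items":{"type":"number"}}},"squeeze":{"type":"number"}},"required":["moves"]}

```bash
mkdir -p pics; ls
python3 - <<'E'
from bench import ctrl, imaging
import cv2
print(ctrl.get_obs())
for n in ("side","top","wrist"):
    s=imaging.snapshot(n); cv2.imwrite(f"pics/{n}0.png",s["frame"])
    print(n,s["camera_matrix"],s["k1"],s["origin"],s["rotation"])
E
```

```text
pics
{'time': 0.0, 'q': array([-8.94354056e-01,  3.85554185e-01,  6.61123545e-03, -5.16155915e-04,
       -1.19398682e+00, -2.58631317e-01]), 'dq': array([ 0.00081873, -0.00090608,  0.00073832, -0.00042686,  0.0003785 ,
        0.00053585]), 'tau': array([ 7.13117097e-04, -3.92291486e+01,  1.88398790e+01,  4.18618307e+00,
       -4.76489236e-03,  1.13884940e-05]), 'position': array([ 253.39953837, -570.68109074,  230.21475497]), 'ee_rot': array([-1.71166823e+00, -2.63211045e+00, -1.76214599e-03]), 'ft_force': array([-0.47313367, -0.19627047, -0.12590013]), 'ft_torque': array([0.01062635, 0.02064359, 0.03135106]), 'gripper_width': 85.23839619587754}
side [[432.6463325    0.         319.97385987]
 [  0.         432.6463325  195.51399854]
 [  0.           0.           1.        ]] -0.051432469574406156 [  411.81789441 -1200.09081338   613.23000627] [-1.95509136  0.09034024 -0.07991759]
top [[495.10974649   0.         317.10734473]
 [  0.         495.10974649 194.97289693]
 [  0.           0.           1.        ]] 0.018962312565186625 [ 284.25666376   90.9679371  1424.57026924] [-2.06485844  2.16058295 -0.23616406]
wrist [[297.9239521    0.         321.20178408]
 [  0.         297.9239521  200.60242943]
 [  0.           0.           1.        ]] -0.018847172727381498 [ 194.78202437 -597.91378148  373.75562969] [1.62458531 2.49874862 0.33340166]
```

View pics/side0.png

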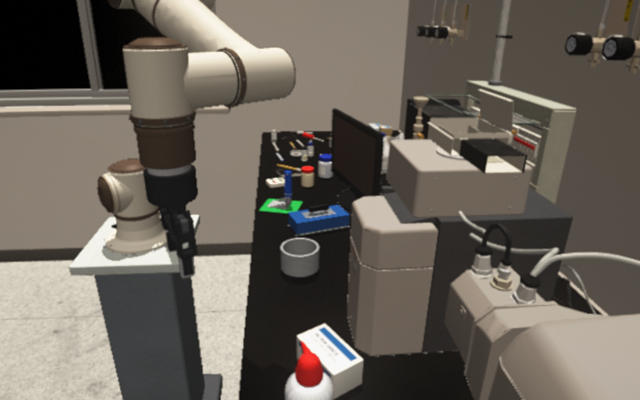

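View pics/top0.png

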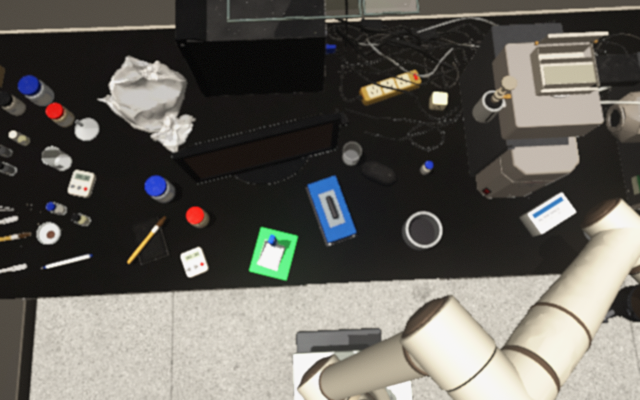

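View pics/wrist0.png

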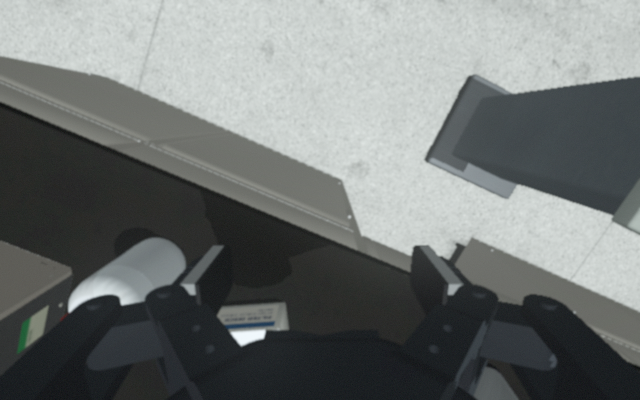

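```bash
cat > h.py <<'E'
import numpy as np, cv2
from scipy.spatial.transform import Rotation as R
from bench import ctrl, imaging, sign_off
def snap(n,save=None):
    s=imaging.snapshot(n)
    if save: cv2.imwrite(f"pics/{save}.png",s["frame"])
    return s
def cast(s,uv,z):
    uv=np.atleast_2d(np.asarray(uv,float)).reshape(-1,1,2)
    p=cv2.undistortPoints(uv,s["camera_matrix"],np.array([s["k1"],0,0,0,0.])).reshape(-1,2)
    d=R.from_rotvec(s["rotation"]).apply(np.c_[p,np.ones(len(p))]); o=np.asarray(s["origin"])
    return o+d*((z-o[2])/d[:,2])[:,None]
def proj(s,P):
    Rw=R.from_rotvec(s["rotation"]).as_matrix(); P=np.atleast_2d(np.asarray(P,float))
    t=-Rw.T@np.asarray(s["origin"]); rv=cv2.Rodrigues(Rw.T)[0]
    return cv2.projectPoints(P,rv,t,s["camera_matrix"],np.array([s["k1"],0,0,0,0.]))[0].reshape(-1,2)
def crop(s,u0,u1,v0,v1,k,name):
    cv2.imwrite(f"pics/{name}.png",cv2.resize(s["frame"][v0:v1,u0:u1],None,fx=k,fy=k,interpolation=cv2.INTER_CUBIC))
def big(m):
    c,_=cv2.findContours(m.astype(np.uint8),cv2.RETR_EXTERNAL,cv2.CHAIN_APPROX_NONE)
    return max(c,key=cv2.contourArea)
E
python3 - <<'E'
from h import *
s=snap("top"); print(np.round(proj(s,[[0,0,0],[460,-420,0]])))
hsv=cv2.cvtColor(s["frame"],cv2.COLOR_BGR2HSV)
roi=np.zeros(hsv.shape[:2],np.uint8); roi[160:290,240:460]=1
blue=cv2.inRange(hsv,(100,120,60),(130,255,255))*roi
c=big(blue); r=cv2.minAreaRect(c); print("blue",r)
b=cast(s,cv2.boxPoints(r),48); print(np.round(b,1),b.mean(0))
g=cv2.inRange(hsv,(50,120,60),(75,255,255))*roi
r=cv2.minAreaRect(big(g)); b=cast(s,cv2.boxPoints(r),4); print("mat",r,np.round(b,1),b.mean(0))
crop(s,240,460,160,290,3.6,"topc")
E
```

```text
[[353. 409.]
 [488. 232.]]
blue ((331.55108642578125, 208.3905029296875), (63.820518493652344, 31.52579689025879), 70.01689147949219)
[[615.8 101.5  48. ]
 [643.8  15.1  48. ]
 [467.9 -36.5  48. ]
 [441.4  47.8  48. ]] [542.20564697  31.96766548  48.        ]
mat ((273.0000305175781, 253.00001525878906), (41.23105239868164, 48.02205276489258), 14.03624439239502) [[378.7 278.4   4. ]
 [510.7 242.7   4. ]
 [476.4 128.2   4. ]
 [345.6 166.1   4. ]] [427.85125576 203.85331589   4.        ]
```

View pics/topc.png

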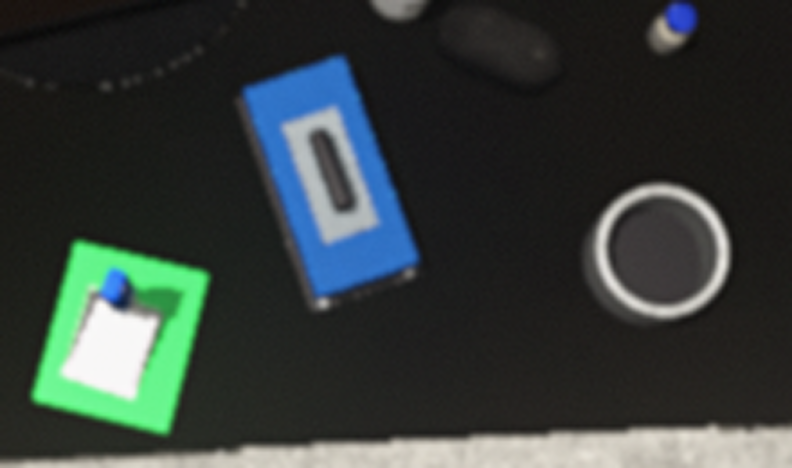

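```bash
cat >> h.py <<'E'
def toolR(yawdeg,tilt=0):
    """tool down, x at yaw; tilt = rotation about tool x (deg)"""
    c,s=np.cos(np.radians(yawdeg)),np.sin(np.radians(yawdeg))
    M=np.array([[c,s,0],[s,-c,0],[0,0,-1.]])  # columns x,y,z
    return R.from_matrix(M)*R.from_rotvec([np.radians(tilt),0,0])
def cur():
    o=ctrl.get_obs(); return np.array(o["position"]),R.from_rotvec(o["ee_rot"])
def plan(p,r,P,Q,n,w,turn_first=False):
    """rows from (p,r) to (P,Q) in n equal rows; prints cm/rad; returns end pose"""
    rel=(r.inv()*Q).as_rotvec(); st=np.round(rel/n,3); d=(np.asarray(P)-p)/n
    rows=[]
    p=np.array(p,float)
    for i in range(n):
        tgt=P-d*(n-1-i)
        t=np.round(r.inv().apply(tgt-p)/10,2)
        rows.append([*t,*st,w]); p=p+r.apply(t*10); r=r*R.from_rotvec(st)
    print("step mm",np.linalg.norm(d),"deg",np.degrees(np.linalg.norm(st)))
    for k in range(0,n,8): print("["+",".join("["+",".join(f"{v:g}" for v in q)+"]" for q in rows[k:k+8])+"]")
    print("end",np.round(p,1),np.round(np.degrees(r.as_rotvec()),1))
    return p,r
E
python3 - <<'E'
from h import *
s=snap("top")
hsv=cv2.cvtColor(s["frame"],cv2.COLOR_BGR2HSV)
fr=s["frame"].astype(int)
# jar ring: bright rim
m=((cv2.cvtColor(s["frame"],cv2.COLOR_BGR2GRAY)>120)).astype(np.uint8); k=np.zeros_like(m); k[205:255,395:448]=1
c=big(m*k); e=cv2.fitEllipse(c); print(e, cast(s,e[0],70), cast(s,[e[0][0]+e[1][0]/2,e[0][1]],70))
p,r=cur(); print(p)
v=snap("wrist"); Rc=r.inv()*R.from_rotvec(v["rotation"]); print("cam in tool",r.inv().apply(np.array(v["origin"])-p), "fwd",Rc.apply([0,0,1]),"right",Rc.apply([1,0,0]))
plan(p,r,[520,20,260],toolR(106.7),12,8.5)
E
```

```text
((423.33880615234375, 229.2234649658203), (35.47501754760742, 36.990421295166016), 118.06548309326172) [[ 467.22014191 -217.20981016   70.        ]] [[ 465.04547192 -266.03916129   70.        ]]
[ 253.50694773 -570.99414365  230.80098726]
cam in tool [  -0.76623728  -64.61269985 -143.41847626] fwd [-3.96748754e-04  2.61385868e-01  9.65234309e-01] right [ 9.99999816e-01 -3.38521322e-04  5.02710447e-04]
step mm 54.07975123497354 deg 0.6302535746439055
[[3.6,4.03,-0.24,-0,-0,0.011,8.5],[3.65,3.99,-0.24,-0,-0,0.011,8.5],[3.68,3.94,-0.24,-0,-0,0.011,8.5],[3.74,3.91,-0.24,-0,-0,0.011,8.5],[3.77,3.87,-0.24,-0,-0,0.011,8.5],[3.82,3.82,-0.24,-0,-0,0.011,8.5],[3.85,3.78,-0.24,-0,-0,0.011,8.5],[3.9,3.74,-0.24,-0,-0,0.011,8.5]]
[[3.95,3.7,-0.24,-0,-0,0.011,8.5],[3.98,3.65,-0.24,-0,-0,0.011,8.5],[4.02,3.61,-0.24,-0,-0,0.011,8.5],[4.06,3.56,-0.24,-0,-0,0.011,8.5]]
end [520.  20. 260.] [-107.8 -144.1   -0. ]
```

>>> {"op": "send_rows", "data": {"moves": [[3.6,4.03,-0.24,0,0,0.011,8.5],[3.65,3.99,-0.24,0,0,0.011,8.5],[3.68,3.94,-0.24,0,0,0.011,8.5],[3.74,3.91,-0.24,0,0,0.011,8.5],[3.77,3.87,-0.24,0,0,0.011,8.5],[3.82,3.82,-0.24,0,0,0.011,8.5],[3.85,3.78,-0.24,0,0,0.011,8.5],[3.9,3.74,-0.24,0,0,0.011,8.5]]}}

```text
time: 1.3
position: [431.7, -175.6, 250.9]
ee_rot: [1.827, 2.555, 0.001]
ft_force: [0.9, -1.0, 0.5]
gripper_width: 84.9
```

>>> {"op": "send_rows", "data": {"moves": [[3.95,3.7,-0.24,0,0,0.011,8.5],[3.98,3.65,-0.24,0,0,0.011,8.5],[4.02,3.61,-0.24,0,0,0.011,8.5],[4.06,3.56,-0.24,0,0,0.011,8.5],[0,0,0,0,0,0,8.5]]}}

```text
time: 1.92
position: [521.3, 22.7, 259.8]
ee_rot: [1.877, 2.519, 0.0]
ft_force: [-0.4, -0.5, 0.5]
gripper_width: 85.2
```

Run:
```python
from h import *
s=snap("wrist","w1"); p,r=cur(); o=ctrl.get_obs(); print(o["time"],p,np.degrees(o["q"]),r.apply([1,0,0]))
print(proj(s,[[542,32,76],[542,32,48]]))
```

```text
1.975 [520.32382487  21.2338066  259.72426772] [ 2.02024566e+01  1.06996647e+01 -1.13331653e+01 -8.22920108e-03
 -6.80097688e+01 -9.36732719e+01] [-2.84452064e-01  9.58690261e-01  8.52307540e-05]
[[324.40958753 199.20316322]
 [324.17874999 193.33638012]]
```

View pics/w1.png

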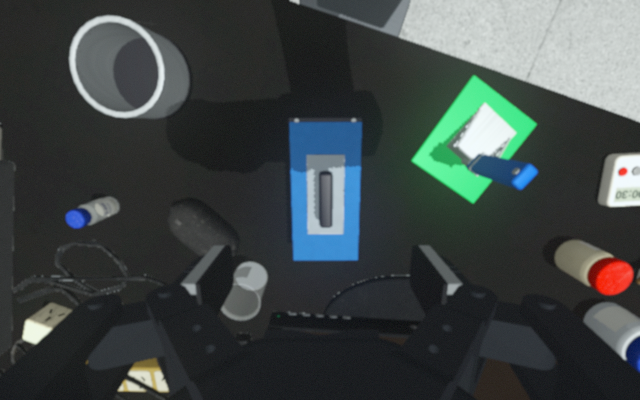

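Run:
```python
from h import *
s=snap("wrist"); f=s["frame"]; hsv=cv2.cvtColor(f,cv2.COLOR_BGR2HSV)
k=np.zeros(f.shape[:2],np.uint8); k[100:280,270:385]=1
lid=(cv2.inRange(hsv,(100,120,50),(130,255,255))>0)&(k>0)
rr=cv2.minAreaRect(big(lid)); b=cast(s,cv2.boxPoints(rr),48); print(np.round(b,1),b.mean(0))
for i in range(4):
    d=b[(i+1)%4]-b[i]; print(np.linalg.norm(d),np.degrees(np.arctan2(d[1],d[0])))
g=cv2.cvtColor(f,cv2.COLOR_BGR2GRAY); k2=np.zeros_like(k); k2[165:232,312:340]=1
for thr in (70,90):
    bar=((g<thr)&(k2>0)); rr=cv2.minAreaRect(big(bar)); b=cast(s,cv2.boxPoints(rr),76); print(rr,np.round(b,1),b.mean(0))
crop(s,270,385,100,280,3,"w1c")
# scoop + mat
G=cv2.inRange(hsv,(50,100,50),(75,255,255)); rr=cv2.minAreaRect(big(G)); b=cast(s,cv2.boxPoints(rr),4); print("mat",np.round(b,1),b.mean(0))
m=(g>130).astype(np.uint8); kk=np.zeros_like(m); kk[10:125,60:170]=1
e=cv2.fitEllipse(big(cv2.morphologyEx(m*kk,cv2.MORPH_CLOSE,np.ones((5,5),np.uint8)))); print("jar",e,cast(s,e[0],70))
```

```text
[[471.2 -32.9  48. ]
 [446.9  49.   48. ]
 [615.  105.7  48. ]
 [642.6  12.9  48. ]] [543.89537801  33.69758588  48.        ]
85.43965969770841 106.55625156769415
177.39603234835354 18.636432546505876
96.8882359733201 -73.4526875497393
177.33478271593017 -165.06248575615015
((325.2059020996094, 174.1764678955078), (3.6878182888031006, 9.43647575378418), 77.47119140625) [[513.8  17.4  76. ]
 [508.7  26.6  76. ]
 [512.3  28.6  76. ]
 [517.4  19.4  76. ]] [513.05631356  23.01222909  76.        ]
((325.5, 199.5), (55.0, 11.0), 90.0) [[512.4  16.8  76. ]
 [508.9  28.5  76. ]
 [570.8  47.4  76. ]
 [574.4  35.1  76. ]] [541.61074715  31.95851537  76.        ]
mat [[475.4 126.5   4. ]
 [349.2 169.1   4. ]
 [381.  277.5   4. ]
 [515.8 240.7   4. ]] [430.36376301 203.4459283    4.        ]
jar ((117.8709945678711, 68.11748504638672), (89.8456039428711, 106.2538070678711), 147.10643005371094) [[ 467.98482435 -216.98940609   70.        ]]
```

View pics/w1c.png

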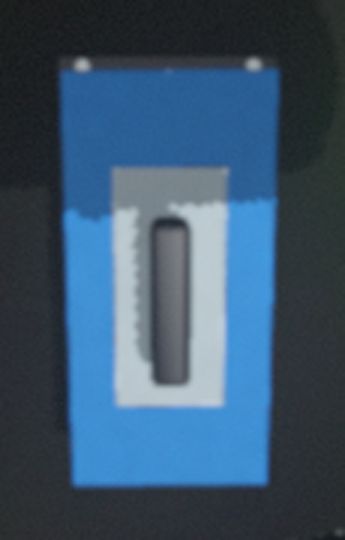

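Run:
```python
from h import *
p,r=cur()
p,r=plan(p,r,np.array([541.6,32,120]),toolR(106.8),3,5)
plan(p,r,np.array([541.6,32,54]),r,2,5)
```

```text
step mm 47.32883336604631 deg 0.11459155902616465
[[0.17,0.81,4.66,-0,-0,-0.002,5],[0.17,0.81,4.66,-0,-0,-0.002,5],[0.17,0.82,4.66,-0,-0,-0.002,5]]
end [541.6  32.  120. ] [-1.073e+02 -1.445e+02  1.000e-01]
step mm 32.99261697416417 deg 0.0
[[-0,0,3.3,0,0,0,5],[-0,0,3.3,0,0,0,5]]
end [541.6  32.   54. ] [-1.073e+02 -1.445e+02  1.000e-01]
```

>>> {"op": "send_rows", "data": {"moves": [[0.17,0.81,4.66,0,0,-0.002,5],[0.17,0.81,4.66,0,0,-0.002,5],[0.17,0.82,4.66,0,0,-0.002,5],[0,0,3.3,0,0,0,5],[0,0,3.3,0,0,0,5],[0,0,0,0,0,0,5]], "squeeze": 60}}

```text
time: 2.78
position: [539.8, 29.8, 52.3]
ee_rot: [-1.875, -2.516, 0.008]
ft_force: [-0.6, 0.3, 0.7]
gripper_width: 49.9
```

Run:
```python
from h import *
s=snap("wrist","w2"); print(cur()[0], ctrl.get_obs()["ft_force"])
```

```text
[541.44526035  30.40184736  54.16973019] [0.3409442  0.05282147 0.54045583]
```

View pics/w2.png

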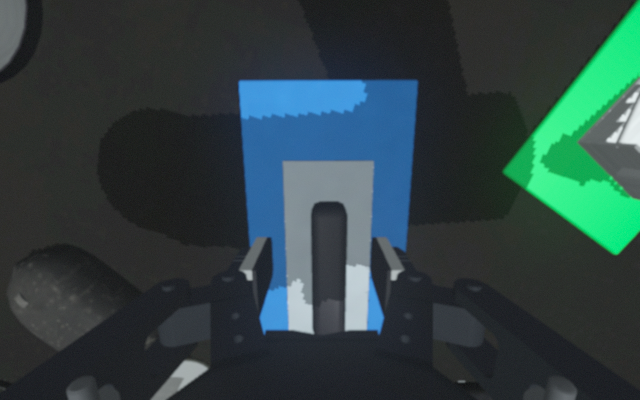

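>>> {"op": "send_rows", "data": {"moves": [[0.3,0,0,0,0,0,3],[0,0,0,0,0,0,1],[0,0,0,0,0,0,0.8],[0,0,0,0,0,0,0.8],[0,0,0,0,0,0,0.8]], "squeeze": 60}}

```text
time: 3.45
position: [542.2, 34.8, 56.2]
ee_rot: [1.873, 2.52, 0.004]
ft_force: [-0.8, -0.3, 7.2]
gripper_width: 14.9
```

>>> {"op": "send_rows", "data": {"moves": [[0,0,-0.5,0,0,0,0.8],[0,0,-1,0,0,0,0.8],[0,0,-1.2,0,0,0,0.8],[0,0,-1.5,0,0,0,0.8],[0,0,-2,0,0,0,0.8],[0,0,-3,0,0,0,0.8]]}}

```text
time: 4.2
position: [540.5, 34.4, 147.1]
ee_rot: [-1.874, -2.52, 0.002]
ft_force: [0.3, 0.5, -3.0]
gripper_width: 14.8
```

Run:
```python
from h import *
s=snap("wrist","w3"); t=snap("top"); crop(t,240,460,160,290,3.6,"t3"); o=ctrl.get_obs(); print(o["position"],o["ft_force"],o["gripper_width"])
p,r=cur(); 
p,r=plan(p,r,np.array([460,-150,165]),toolR(95),4,0.8)
p,r=plan(p,r,np.array([460,-420,120]),toolR(90),6,0.8)
```

```text
[543.62652906  35.10139903 150.56871271] [ 0.92736129  0.46353043 -1.6886251 ] 15.08078521572832
step mm 50.90689193093958 deg 2.924330785287566
[[-3.83,-3.33,-0.39,0.002,-0,0.051,0.8],[-3.99,-3.14,-0.38,0.002,-0,0.051,0.8],[-4.15,-2.93,-0.37,0.002,-0,0.051,0.8],[-4.29,-2.71,-0.37,0.002,-0,0.051,0.8]]
end [ 460. -150.  165.] [1.215e+02 1.328e+02 1.000e-01]
step mm 45.61954173522801 deg 0.8594366926962348
[[-4.48,-0.4,0.75,0,-0,0.015,0.8],[-4.49,-0.33,0.74,0,-0,0.015,0.8],[-4.49,-0.26,0.75,0,-0,0.015,0.8],[-4.5,-0.2,0.75,0,-0,0.015,0.8],[-4.5,-0.13,0.75,0,-0,0.015,0.8],[-4.5,-0.06,0.74,0,-0,0.015,0.8]]
end [ 460. -420.  120.] [1.274e+02 1.272e+02 1.000e-01]
```

View pics/t3.png

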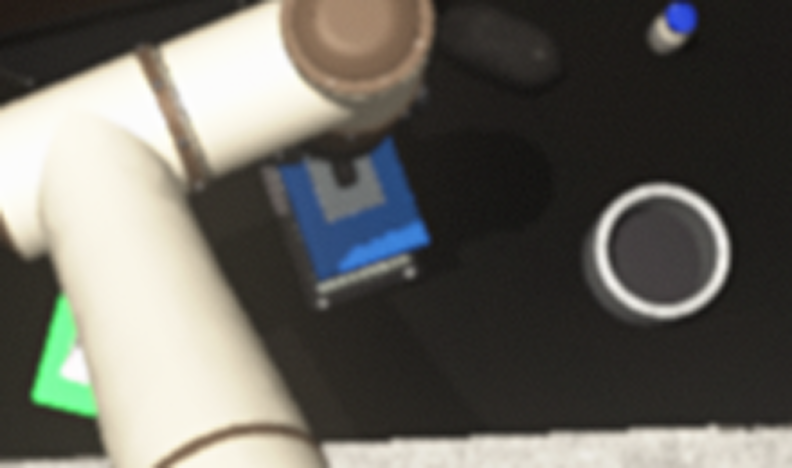

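View pics/w3.png

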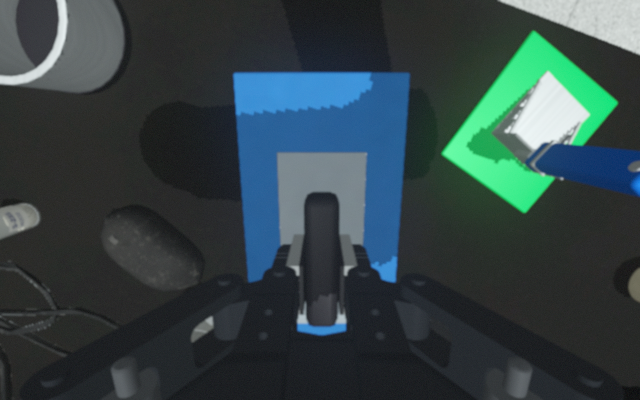

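>>> {"op": "send_rows", "data": {"moves": [[-3.83,-3.33,-0.39,0.002,0,0.051,0.8],[-3.99,-3.14,-0.38,0.002,0,0.051,0.8],[-4.15,-2.93,-0.37,0.002,0,0.051,0.8],[-4.29,-2.71,-0.37,0.002,0,0.051,0.8],[-4.48,-0.4,0.75,0,0,0.015,0.8],[-4.49,-0.33,0.74,0,0,0.015,0.8],[-4.49,-0.26,0.75,0,0,0.015,0.8],[-4.5,-0.2,0.75,0,0,0.015,0.8]]}}

```text
time: 5.3
position: [456.5, -331.8, 131.4]
ee_rot: [-2.187, -2.247, 0.01]
ft_force: [0.7, 0.4, -3.0]
gripper_width: 14.3
```

>>> {"op": "send_rows", "data": {"moves": [[-4.5,-0.13,0.75,0,0,0.015,0.8],[-4.5,-0.06,0.74,0,0,0.015,0.8],[0,0,3,0,0,0,0.8],[0,0,2.5,0,0,0,0.8],[0,0,1,0,0,0,0.8],[0,0,0,0,0,0,0.8]]}}

```text
time: 6.05
position: [456.1, -420.4, 51.7]
ee_rot: [-2.219, -2.215, 0.011]
ft_force: [-0.4, 0.7, -1.6]
gripper_width: 14.7
```

Run:
```python
from h import *
t=snap("side"); crop(t,200,400,180,330,4,"s4"); o=ctrl.get_obs(); print(o["position"],o["ft_force"],o["gripper_width"])
```

```text
[ 456.74710862 -420.80734944   52.7786886 ] [-0.67898066 -0.3244894  -1.70200478] 14.794941922760467
```

View pics/s4.png

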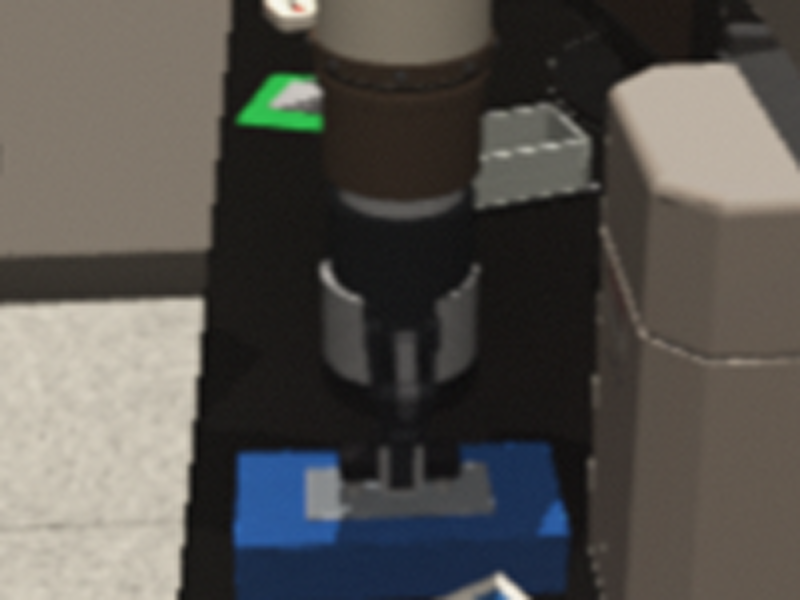

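>>> {"op": "send_rows", "data": {"moves": [[0,0,0.3,0,0,0,0.8],[0,0,0.2,0,0,0,0.8],[0,0,0,0,0,0,0.8]]}}

```text
time: 6.48
position: [456.8, -420.9, 48.0]
ee_rot: [-2.221, -2.217, 0.01]
ft_force: [0.0, 0.5, -1.6]
gripper_width: 15.1
```

>>> {"op": "send_rows", "data": {"moves": [[0,0,0.2,0,0,0,0.8],[0,0,0.1,0,0,0,0.8],[0,0,0,0,0,0,0.8]]}}

```text
time: 6.85
position: [456.5, -421.0, 47.2]
ee_rot: [-2.221, -2.218, 0.011]
ft_force: [-3.6, 3.6, 11.5]
gripper_width: 14.6
```

>>> {"op": "send_rows", "data": {"moves": [[0,0,-0.1,0,0,0,3],[0,0,0,0,0,0,5],[0,0,-2,0,0,0,5],[0,0,-4,0,0,0,5],[0,0,-5,0,0,0,5],[0,0,-3,0,0,0,5]]}}

```text
time: 7.6
position: [458.2, -421.1, 188.0]
ee_rot: [-2.223, -2.219, 0.01]
ft_force: [1.6, -0.1, 0.5]
gripper_width: 49.8
```

Run:
```python
from h import *
s=snap("wrist","w5"); t=snap("top"); crop(t,240,540,160,290,2.6,"t5"); o=ctrl.get_obs(); print(o["position"],o["ft_force"])
f=t["frame"]; hsv=cv2.cvtColor(f,cv2.COLOR_BGR2HSV)
p,r=cur()
```

```text
[ 459.36038138 -421.94328535  189.82439299] [-0.3135845  -0.3033579   0.08158238]
```

View pics/t5.png

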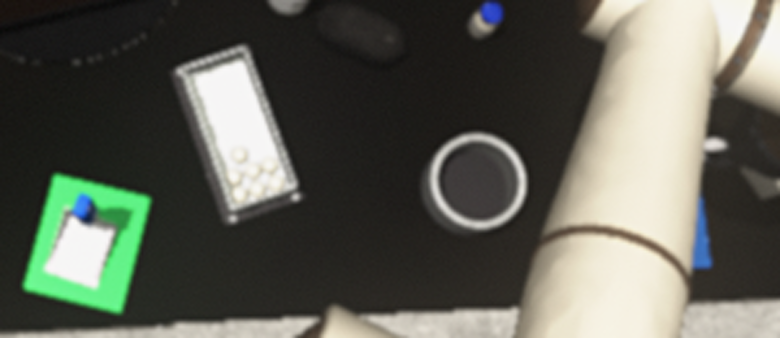

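View pics/w5.png

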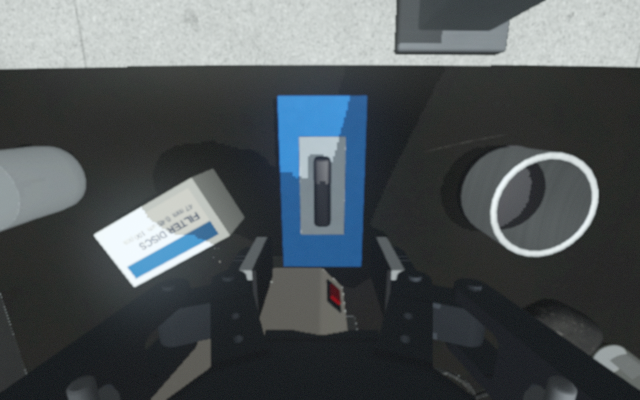

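Run:
```python
from h import *
t=snap("top"); f=t["frame"]; hsv=cv2.cvtColor(f,cv2.COLOR_BGR2HSV)
k=np.zeros(f.shape[:2],np.uint8); k[225:285,245:300]=1
bl=cv2.inRange(hsv,(100,120,50),(130,255,255))*k
c=big(bl); M=cv2.moments(c); u=[M['m10']/M['m00'],M['m01']/M['m00']]; print("handle",u,cast(t,u,133),cast(t,u,100))
w=(((hsv[...,1]<60)&(hsv[...,2]>150))&(k>0)); rr=cv2.minAreaRect(big(w)); print(rr,np.round(cast(t,cv2.boxPoints(rr),6),1),cast(t,rr[0],6))
p,r=cur()
p,r=plan(p,r,np.array([440,150,240]),toolR(75),11,8)
```

```text
handle [271.517094017094, 239.64529914529913] [[449.1777787 196.6316933 133.       ]] [[453.39156167 199.33143333 100.        ]]
((270.4743957519531, 256.0694885253906), (21.186800003051758, 24.001829147338867), 20.2248592376709) [[398.9 251.7   6. ]
 [462.  226.7   6. ]
 [438.4 170.4   6. ]
 [375.7 195.9   6. ]] [[418.53293327 211.21185036   6.        ]]
step mm 52.15353173836064 deg 1.3750987083139758
[[5.19,-0.18,-0.5,-0,0,0.024,8],[5.18,-0.3,-0.49,-0,0,0.024,8],[5.17,-0.43,-0.5,-0,0,0.024,8],[5.17,-0.56,-0.5,-0,0,0.024,8],[5.14,-0.67,-0.5,-0,0,0.024,8],[5.13,-0.8,-0.49,-0,0,0.024,8],[5.11,-0.92,-0.5,-0,0,0.024,8],[5.09,-1.05,-0.5,-0,0,0.024,8]]
[[5.06,-1.16,-0.49,-0,0,0.024,8],[5.03,-1.29,-0.5,-0,0,0.024,8],[4.99,-1.41,-0.5,-0,0,0.024,8]]
end [440. 150. 240.] [143.  109.3  -0.5]
```

Run:
```python
from h import *
p,r=cur()
p,r=plan(p,r,np.array([440,195,245]),toolR(69),12,8)
```

```text
step mm 51.57810031035999 deg 1.7188733853924696
[[5.13,-0.17,-0.5,-0,0,0.03,8],[5.12,-0.32,-0.5,-0,0,0.03,8],[5.12,-0.47,-0.5,-0,0,0.03,8],[5.09,-0.62,-0.49,-0,0,0.03,8],[5.08,-0.78,-0.5,-0,0,0.03,8],[5.04,-0.93,-0.5,-0,0,0.03,8],[5.02,-1.09,-0.5,-0,0,0.03,8],[4.99,-1.23,-0.5,-0,0,0.03,8]]
[[4.94,-1.38,-0.5,-0,0,0.03,8],[4.9,-1.53,-0.5,-0,0,0.03,8],[4.86,-1.67,-0.5,-0,0,0.03,8],[4.8,-1.82,-0.49,-0,0,0.03,8]]
end [440. 195. 245.] [148.1 102.3  -0.5]
```

>>> {"op": "send_rows", "data": {"moves": [[5.13,-0.17,-0.5,0,0,0.03,8],[5.12,-0.32,-0.5,0,0,0.03,8],[5.12,-0.47,-0.5,0,0,0.03,8],[5.09,-0.62,-0.49,0,0,0.03,8],[5.08,-0.78,-0.5,0,0,0.03,8],[5.04,-0.93,-0.5,0,0,0.03,8],[5.02,-1.09,-0.5,0,0,0.03,8],[4.99,-1.23,-0.5,0,0,0.03,8]]}}

```text
time: 8.75
position: [444.4, -8.4, 223.6]
ee_rot: [-2.471, -1.932, 0.015]
ft_force: [0.6, -0.4, 0.5]
gripper_width: 79.8
```

>>> {"op": "send_rows", "data": {"moves": [[4.94,-1.38,-0.5,0,0,0.03,8],[4.9,-1.53,-0.5,0,0,0.03,8],[4.86,-1.67,-0.5,0,0,0.03,8],[4.8,-1.82,-0.49,0,0,0.03,8],[0,0,0,0,0,0,8]]}}

```text
time: 9.38
position: [439.0, 198.0, 243.0]
ee_rot: [-2.579, -1.788, 0.015]
ft_force: [0.4, 0.6, -0.5]
gripper_width: 80.2
```

Run:
```python
from h import *
s=snap("wrist","w6"); o=ctrl.get_obs(); print(o["position"],o["ee_rot"],np.degrees(o["q"]))
f=s["frame"]; hsv=cv2.cvtColor(f,cv2.COLOR_BGR2HSV)
bl=cv2.inRange(hsv,(100,120,40),(130,255,255)); c=big(bl); print(cv2.boundingRect(c))
G=cv2.inRange(hsv,(50,100,50),(75,255,255)); rr=cv2.minAreaRect(big(G)); b=cast(s,cv2.boxPoints(rr),4); print("mat",np.round(b,1),b.mean(0))
```

```text
[438.65184233 196.4354898  242.8203285 ] [-2.58025743 -1.78650346  0.01648392] [  43.36486192    7.65456851  -17.48799543   -0.29817835  -65.42522396
 -153.84405918]
(616, 213, 24, 50)
mat [[349.2 170.    4. ]
 [381.1 277.2   4. ]
 [510.4 244.6   4. ]
 [476.6 127.6   4. ]] [429.31537024 204.85129385   4.        ]
```

View pics/w6.png

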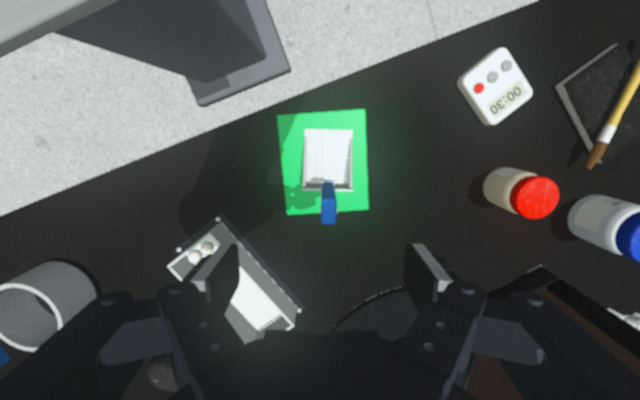

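Run:
```python
from h import *
s=snap("wrist"); crop(s,270,380,95,225,5,"w6c")
f=s["frame"]; hsv=cv2.cvtColor(f,cv2.COLOR_BGR2HSV)
k=np.zeros(f.shape[:2],np.uint8); k[95:230,270:380]=1
bl=cv2.inRange(hsv,(100,120,40),(130,255,255))*k; x,y,w,h=cv2.boundingRect(big(bl)); print(x,y,w,h)
w_=(((hsv[...,1]<70)&(hsv[...,2]>110))&(k>0)); rr=cv2.minAreaRect(big(w_)); print(rr); b=cast(s,cv2.boxPoints(rr),6); print(np.round(b,1),cast(s,rr[0],6))
print("handle top centre", cast(s,[327.5,218],133), cast(s,[324,222],133),cast(s,[334.5,222],133))
```

```text
322 183 17 42
((328.5, 160.0), (62.0, 49.0), 90.0)
[[378.6 194.8   6. ]
 [400.  251.9   6. ]
 [474.8 226.1   6. ]
 [452.3 165.9   6. ]] [[425.50015273 210.04677616   6.        ]]
handle top centre [[458.5790194 194.5650962 133.       ]] [[461.01642501 190.31640079 133.        ]] [[464.31007598 199.14369604 133.        ]]
```

View pics/w6c.png

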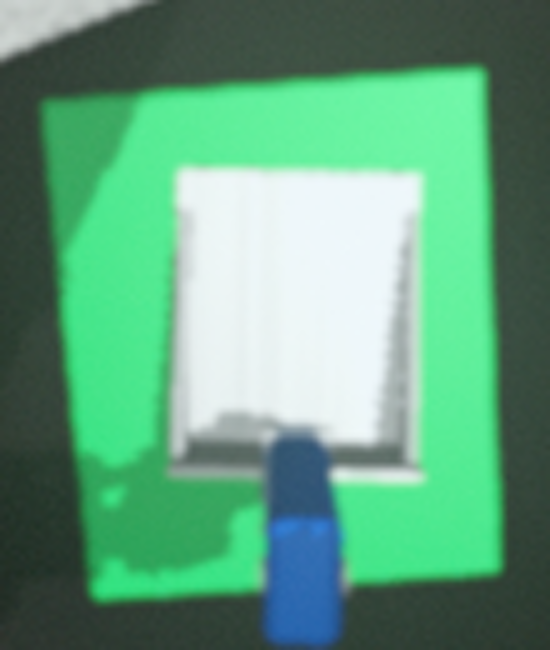

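Run:
```python
from h import *
s=snap("wrist")
L=cast(s,[[305.4,128.8],[354.4,129.6]],6); print(L,np.linalg.norm(L[1]-L[0]),np.degrees(np.arctan2(*(L[1]-L[0])[[1,0]])))
T=cast(s,[[323,198.5],[338,198.5],[338.3,224],[323,224]],133); print(T,T.mean(0))
mid=L.mean(0); th=np.radians(np.degrees(np.arctan2(*(L[1]-L[0])[[1,0]]))-90); d=np.array([np.cos(th),np.sin(th)]); print("base",mid[:2]+35*d,"grip",mid[:2]+69*d)
```

```text
[[378.97754469 195.56093464   6.        ]
 [401.39147114 252.29426615   6.        ]] 61.000450843806945 68.44225816442592
[[440.31300698 196.02772037 133.        ]
 [444.94611343 208.37183513 133.        ]
 [467.29488517 200.59185039 133.        ]
 [462.46703604 187.70918865 133.        ]] [453.75526041 198.17514864 133.        ]
base [422.73617885 211.06724585] grip [454.35780205 198.57433   ]
```

Run:
```python
from h import *
p,r=cur()
p,r=plan(p,r,np.array([454.3,198.4,155]),toolR(68.4),3,6)
p,r=plan(p,r,np.array([454.3,198.4,93]),toolR(68.4),3,5)
```

```text
step mm 29.869477112143628 deg 0.3531949055414677
[[0.32,0.47,2.93,-0.003,0.002,0.005,6],[0.31,0.45,2.94,-0.003,0.002,0.005,6],[0.31,0.44,2.94,-0.003,0.002,0.005,6]]
end [454.3 198.4 155. ] [148.8 101.1  -0. ]
step mm 20.65437148808426 deg 0.0
[[0,-0,2.07,0,0,-0,5],[0,-0,2.06,0,0,-0,5],[0,-0,2.07,0,0,-0,5]]
end [454.3 198.4  93. ] [148.8 101.1  -0. ]
```

>>> {"op": "send_rows", "data": {"moves": [[0.32,0.47,2.93,-0.003,0.002,0.005,6],[0.31,0.45,2.94,-0.003,0.002,0.005,6],[0.31,0.44,2.94,-0.003,0.002,0.005,6],[0,0,2.07,0,0,0,5],[0,0,2.06,0,0,0,5],[0,0,2.07,0,0,0,5],[0,0,0,0,0,0,5]]}}

```text
time: 10.4
position: [454.2, 197.1, 92.7]
ee_rot: [2.599, 1.762, -0.003]
ft_force: [0.3, -0.3, 0.4]
gripper_width: 49.9
```

Run:
```python
from h import *
s=snap("wrist","w7"); o=ctrl.get_obs(); print(o["position"],o["ee_rot"],o["ft_force"])
```

```text
[455.04681408 197.90681026  93.82233554] [2.59878829e+00 1.76291577e+00 1.11711802e-03] [ 0.46214441 -0.00318369  0.91422256]
```

View pics/w7.png

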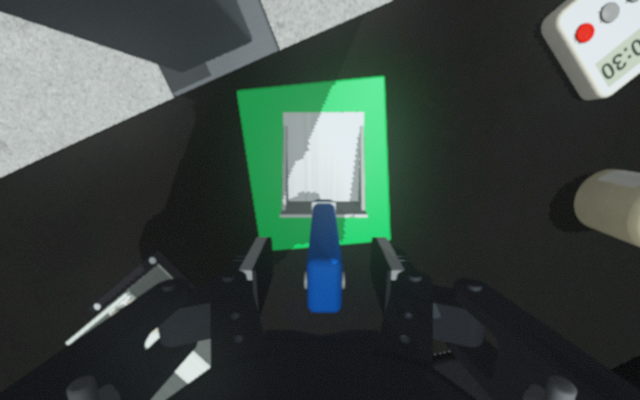

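>>> {"op": "send_rows", "data": {"moves": [[0.1,0,0,0,0,0,3],[0,0,0,0,0,0,1],[0,0,0,0,0,0,0.6],[0,0,0,0,0,0,0.6],[0,0,-0.4,0,0,0,0.6],[0,0,-1.6,0,0,0,0.6],[0,0,-3,0,0,0,0.6],[0,0,0,0,0,0,0.6]], "squeeze": 100}}

```text
time: 11.45
position: [456.6, 201.2, 146.2]
ee_rot: [2.598, 1.766, 0.012]
ft_force: [0.1, -0.0, -2.3]
gripper_width: 12.8
```

Run:
```python
from h import *
s=snap("wrist","w8"); o=ctrl.get_obs(); print(o["position"],o["ee_rot"],o["ft_force"],o["gripper_width"])
t=snap("top"); crop(t,300,360,160,260,6,"t8")
```

```text
[455.5485419  200.47847662 144.70979134] [2.5986063  1.76515775 0.00695596] [-0.58084146  0.55253398 -2.42323749] 13.043364211934755
```

View pics/w8.png

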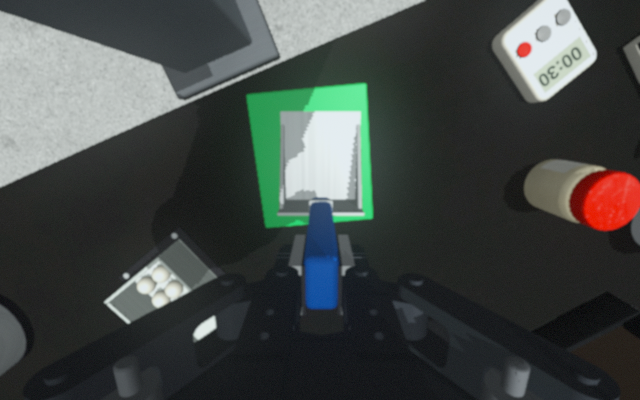

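View pics/t8.png

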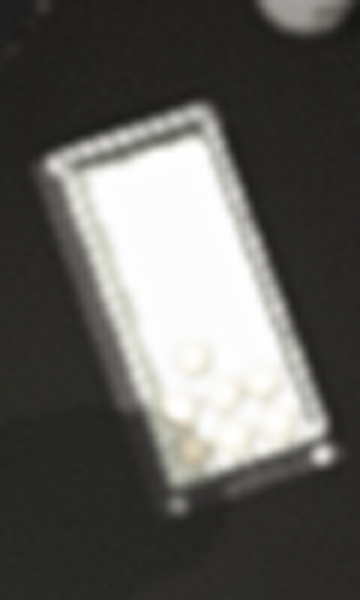

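```bash
cat >> h.py <<'E'
def avg(n=3):
    P=[];Q=[]
    for i in range(n):
        a,b=cur(); P.append(a); Q.append(b); imaging.snapshot("top")
    return np.mean(P,0),R.concatenate(Q).mean()
def scoop(base,yaw,pitch,off=(34,0,89)):
    """pitch>0 lip up, deg. returns TCP pos, rot"""
    S=R.from_euler("ZY",[yaw,pitch],degrees=True)
    return np.array(base,float)+S.apply(off), S*toolR(90)
E
python3 - <<'E'
from h import *
t=snap("top")
print(np.round(cast(t,np.array([[45,165],[208,110],[330,430],[178,500]])/6+[300,160],45),1))
print("monitor", np.round(cast(t,[[340,150],[340,122],[195,185]],0)),np.round(cast(t,[[340,150],[340,122],[195,185]],300)))
print("beaker",np.round(cast(t,[351,153],50)),"vial",np.round(cast(t,[427,167],50)))
p,r=avg(); print(p,r.as_rotvec())
P,Q=scoop([560,35,90],16.8,0); print(P)
p,r=plan(p,r,np.array([480,160,179]),toolR(80),3,0.6)
p,r=plan(p,r,P,Q,5,0.6)
E
```

```text
[[605.4  97.2  45. ]
 [628.9  18.1  45. ]
 [472.3 -30.7  45. ]
 [442.7  42.   45. ]]
monitor [[727.  -5.   0.]
 [816. -10.   0.]
 [638. 429.   0.]] [[634.  15. 300.]
 [704.  11. 300.]
 [564. 357. 300.]]
beaker [[701. -33.  50.]] vial [[ 649. -249.   50.]]
[454.70525047 199.674384   143.14217819] [2.59825501e+00 1.76471883e+00 6.13207459e-04]
[592.54886292  44.8270811  179.        ]
step mm 19.719320713264874 deg 3.8961130068895984
[[-0.92,1.27,-1.19,0,0,-0.068,0.6],[-1,1.21,-1.2,0,0,-0.068,0.6],[-1.08,1.14,-1.19,0,0,-0.068,0.6]]
end [480.1 160.  179. ] [137.8 115.7   0. ]
step mm 32.20301398050305 deg 5.328507494716656
[[-1.88,2.61,0,0,0,-0.093,0.6],[-2.12,2.43,0,0,0,-0.093,0.6],[-2.33,2.22,0.01,0,0,-0.093,0.6],[-2.53,2,-0,0,0,-0.093,0.6],[-2.7,1.75,-0,0,0,-0.093,0.6]]
end [592.6  44.8 179. ] [107.4 144.4   0. ]
```

>>> {"op": "send_rows", "data": {"moves": [[-0.92,1.27,-1.19,0,0,-0.068,0.6],[-1,1.21,-1.2,0,0,-0.068,0.6],[-1.08,1.14,-1.19,0,0,-0.068,0.6],[-1.88,2.61,0,0,0,-0.093,0.6],[-2.12,2.43,0,0,0,-0.093,0.6],[-2.33,2.22,0.01,0,0,-0.093,0.6],[-2.53,2,0,0,0,-0.093,0.6],[-2.7,1.75,0,0,0,-0.093,0.6]]}}

```text
time: 12.75
position: [593.6, 44.4, 179.1]
ee_rot: [1.871, 2.523, 0.001]
ft_force: [-0.3, 0.9, -1.7]
gripper_width: 12.5
```

Run:
```python
from h import *
s=snap("wrist","w9"); crop(s,200,440,0,250,3,"w9c"); t=snap("side"); crop(t,250,400,160,260,5,"s9")
p,r=avg(); print(p,r.as_rotvec(),ctrl.get_obs()["q"])
```

```text
[593.64184817  44.16520478 178.76272522] [1.87764834e+00 2.51818814e+00 8.70271613e-04] [ 3.48444036e-01  3.73620784e-01 -1.46269402e-01 -3.34817713e-04
 -1.05003693e+00 -1.62826636e+00]
```

View pics/w9.png

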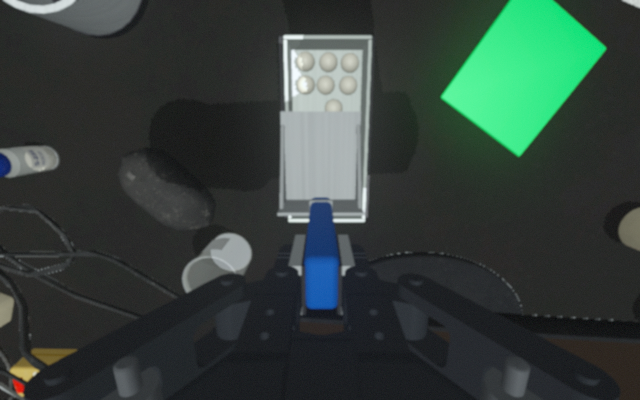

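View pics/s9.png

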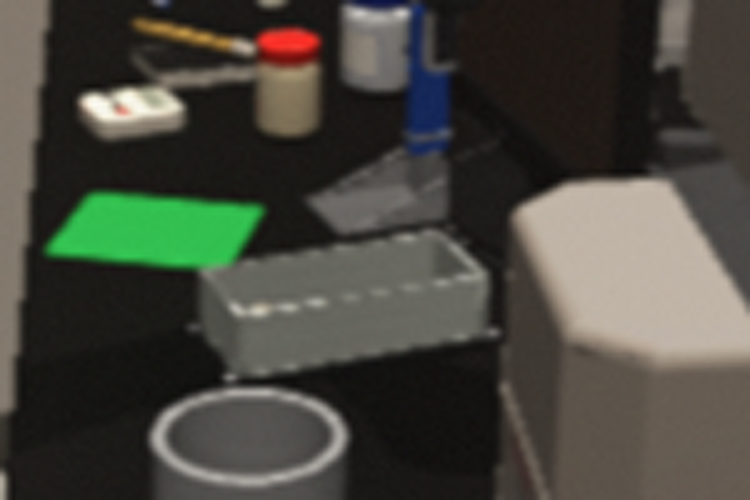

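View pics/w9c.png

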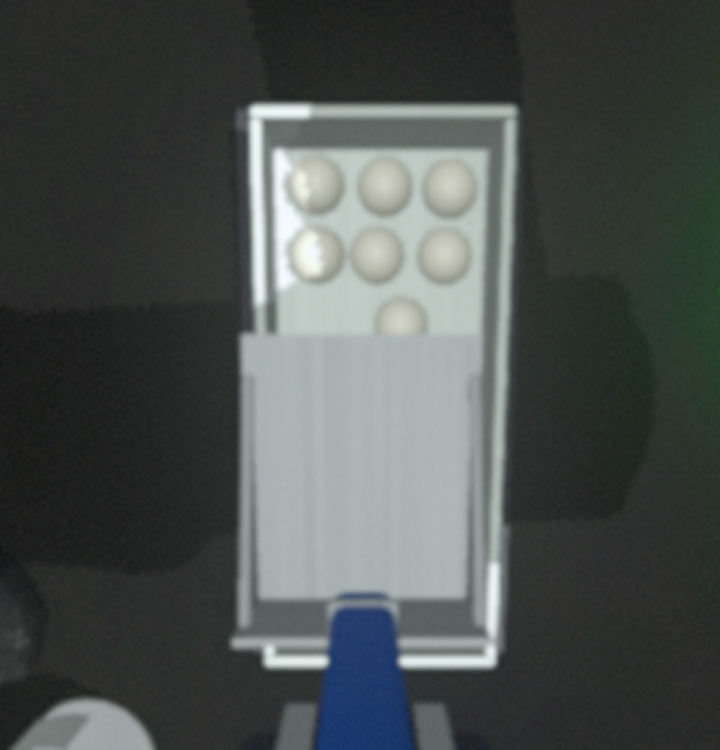

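Run:
```python
from h import *
s=snap("wrist")
f=lambda a:np.array(a)/3+[200,0]
C=cast(s,f([[249,104],[517,104],[497,667],[265,667]]),45); print(np.round(C,1),C.mean(0))
for a,b in((0,1),(1,2),(2,3),(3,0)):
    d=C[b]-C[a]; print(np.linalg.norm(d),np.degrees(np.arctan2(d[1],d[0])))
F=cast(s,f([[272,150],[488,150]]),3); print("floor -x corners",F, np.linalg.norm(F[1]-F[0]))
for z in (88,90,92):
    L=cast(s,f([[240,334],[481,334]]),z); d=L[1]-L[0]; print(z,L,np.linalg.norm(d),np.degrees(np.arctan2(d[1],d[0])))
print(cur()[0])
```

```text
[[473.5 -24.7  45. ]
 [451.9  47.5  45. ]
 [611.8  96.2  45. ]
 [633.7  23.2  45. ]] [542.73474391  35.54048716  45.        ]
75.33431825177595 106.70590386782919
167.21826630634322 16.923079686138227
76.21509236394611 -73.31990819391372
167.18291211965135 -163.37872514301517
floor -x corners [[475.93199957 -21.6084425    3.        ]
 [455.61724364  46.10202412   3.        ]] 70.69226689139782
88 [[533.91531199  -5.44971628  88.        ]
 [516.48387592  52.72563951  88.        ]] 60.73077461606748 106.68011334520628
90 [[533.88949122  -5.18013531  90.        ]
 [516.60666257  52.49926079  90.        ]] 60.213029322375924 106.68011334520628
92 [[533.86367044  -4.91055433  92.        ]
 [516.72944922  52.27288207  92.        ]] 59.69528402868437 106.6801133452063
[592.56967549  45.6376181  179.58845937]
```

>>> {"op": "send_rows", "data": {"moves": [[0.32,0.7,1,0,0,0,0.6],[0.32,0.71,1.3,0,0,0,0.6],[0,0,1.2,0,0,0,0.6],[0,0,0,0,0,0,0.6]]}}

```text
time: 13.55
position: [603.9, 55.5, 143.2]
ee_rot: [-1.874, -2.52, 0.001]
ft_force: [-0.2, 0.7, -1.3]
gripper_width: 12.8
```

Run:
```python
from h import *
s=snap("wrist"); crop(s,200,440,0,250,3,"w10c")
p,r=avg(2); print(p,r.as_rotvec())
```

```text
[604.82108899  55.47023439 144.65197696] [1.87390432e+00 2.52007692e+00 1.81871905e-03]
```

View pics/w10c.png

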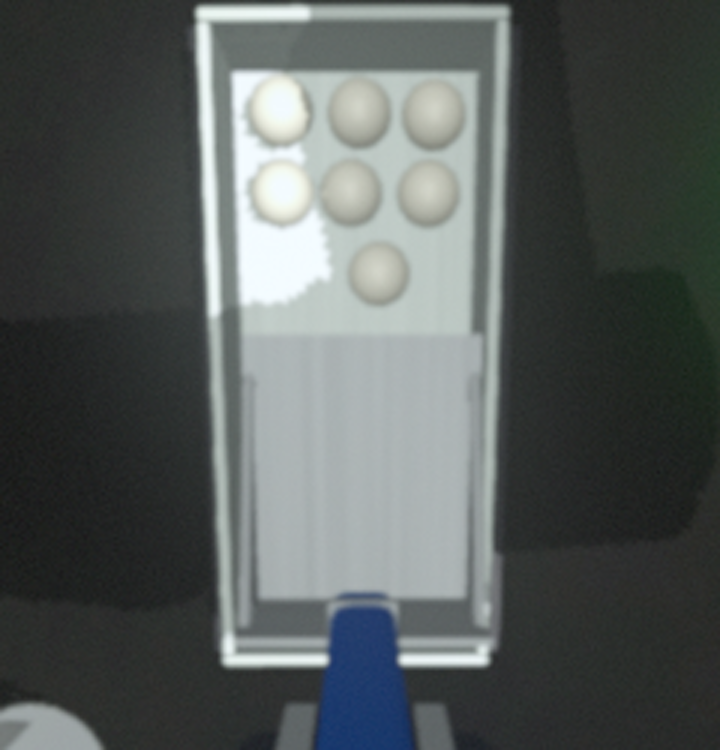

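Run:
```python
from h import *
s=snap("wrist")
f=lambda a:np.array(a)/3+[200,0]
C=cast(s,f([[197,8],[511,8],[489,664],[222,664]]),45); c=C.mean(0); print(c)
for a,b in((0,1),(1,2),(2,3),(3,0)):
    d=C[b]-C[a]; print(np.linalg.norm(d),np.degrees(np.arctan2(d[1],d[0])))
L=cast(s,f([[242,334],[482,334]]),55.5); d=L[1]-L[0]; print(L,np.linalg.norm(d),np.degrees(np.arctan2(d[1],d[0])))
rel=R.from_euler("z",-16.8,degrees=True).apply(L.mean(0)-c); print("lip mid in tin",rel, "base x",rel[0]+35)
B=cast(s,f([[380,273]]),12)-c; print(R.from_euler("z",-16.8,degrees=True).apply(B))
```

```text
[545.78933547  34.43648397  45.        ]
75.66436885514133 106.71980029757619
166.9507740443611 16.96543969915779
76.99484699474031 -73.24225455492939
167.0013622861759 -163.4910981714371
[[546.66731173   5.33461709  55.5       ]
 [529.35158958  62.89412142  55.5       ]] 60.107659848437464 106.74295120133695
lip mid in tin [-7.54093682  1.94026739 10.5       ] base x 27.459063184866583
[[-25.69309379   7.12872961 -33.        ]]
```

>>> {"op": "send_rows", "data": {"moves": [[-0.17,0,1,0,0,0,0.6],[0,0,1.5,0,0,0,0.6],[0,0,1.5,0,0,0,0.6],[0,0,0.8,0,0,0,0.6],[0,0,0,0,0,0,0.6]]}}

```text
time: 14.38
position: [605.2, 53.8, 96.1]
ee_rot: [1.874, 2.52, 0.001]
ft_force: [-0.6, 0.1, -1.7]
gripper_width: 12.8
```

Run:
```python
from h import *
s=snap("wrist"); crop(s,200,440,0,250,3,"w11c")
p,r=avg(2); print(p,r.as_rotvec(),ctrl.get_obs()["ft_force"])
```

```text
[605.88462689  53.97574665  97.13922581] [1.87345322 2.51953964 0.0033461 ] [-0.05239513 -0.03814567 -1.18314558]
```

View pics/w11c.png

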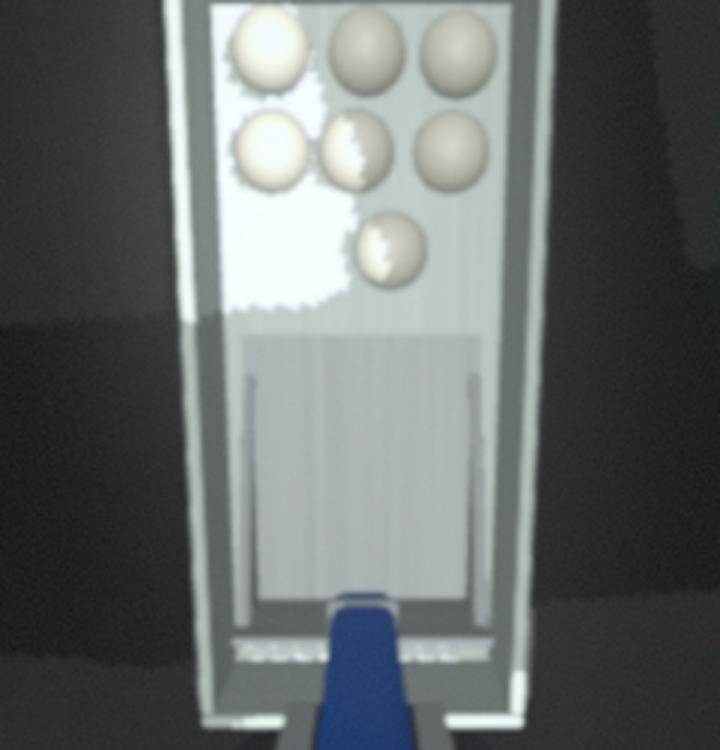

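>>> {"op": "send_rows", "data": {"moves": [[0,0,0.15,-0.02,0,0,0.6],[0,0,0,0,0,0,0.6]]}}

```text
time: 14.78
position: [605.2, 53.8, 95.9]
ee_rot: [1.867, 2.51, 0.029]
ft_force: [-0.8, -1.0, -1.5]
gripper_width: 12.9
```

>>> {"op": "send_rows", "data": {"moves": [[0,0,0.1,0,0,0,0.6],[0,0,0,0,0,0,0.6]]}}

```text
time: 15.02
position: [605.9, 54.0, 95.1]
ee_rot: [1.866, 2.51, 0.029]
ft_force: [-0.6, 0.3, 1.3]
gripper_width: 13.1
```

>>> {"op": "send_rows", "data": {"moves": [[0,-0.2,0.04,0,0,0,0.6],[0,-0.4,0,0,0,0,0.6],[0,-0.5,-0.01,0,0,0,0.6],[0,-0.5,-0.01,0,0,0,0.6],[0,-0.5,-0.01,0,0,0,0.6],[0,-0.5,-0.01,0,0,0,0.6],[0,-0.5,-0.01,0,0,0,0.6],[0,-0.5,-0.01,0,0,0,0.6]]}}

```text
time: 16.02
position: [572.4, 43.8, 95.3]
ee_rot: [1.864, 2.508, 0.033]
ft_force: [3.9, 0.0, 5.9]
gripper_width: 12.5
```

Run:
```python
from h import *
s=snap("wrist"); crop(s,200,440,0,250,3,"w12c")
p,r=cur(); print(p,r.as_rotvec(),ctrl.get_obs()["ft_force"])
```

```text
[571.66308564  43.58453157  95.26177527] [1.86491694 2.50844588 0.03219663] [ 4.08220756 -0.30727671  5.56844197]
```

View pics/w12c.png

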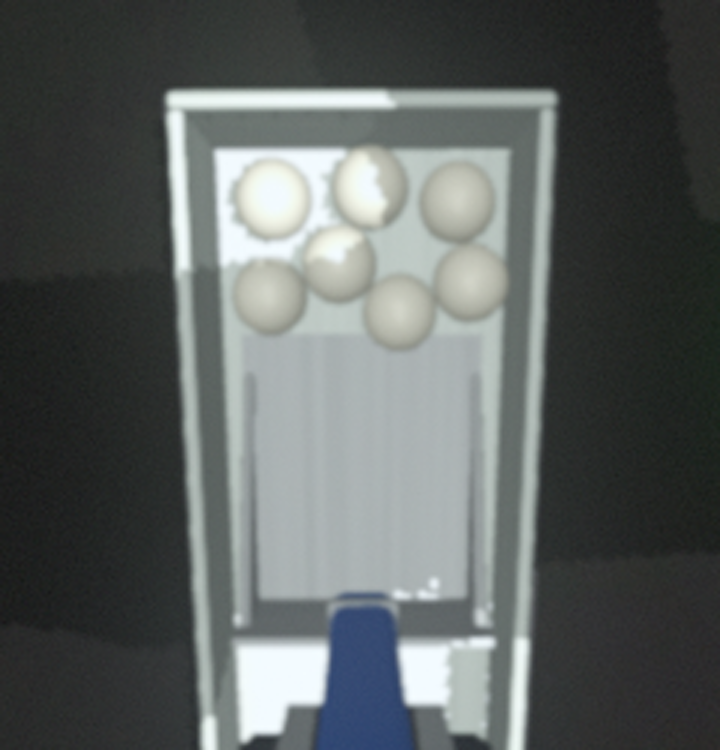

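>>> {"op": "send_rows", "data": {"moves": [[0,-0.4,-0.01,0,0,0,0.6],[0,-0.4,-0.01,0,0,0,0.6],[0,-0.4,-0.01,0,0,0,0.6],[0,-0.4,0,0,0,0,0.6],[0,-0.4,-0.01,0,0,0,0.6]]}}

```text
time: 16.7
position: [553.7, 38.2, 95.4]
ee_rot: [1.864, 2.508, 0.034]
ft_force: [4.5, 0.1, 5.1]
gripper_width: 12.6
```

Run:
```python
from h import *
s=snap("wrist"); crop(s,200,440,0,250,3,"w13c")
p,r=cur(); print(p,r.as_rotvec(),ctrl.get_obs()["ft_force"])
```

```text
[553.11397243  38.03456052  95.35515062] [1.86423072 2.50798222 0.03367322] [ 3.47431098 -0.09330002  6.45649173]
```

View pics/w13c.png

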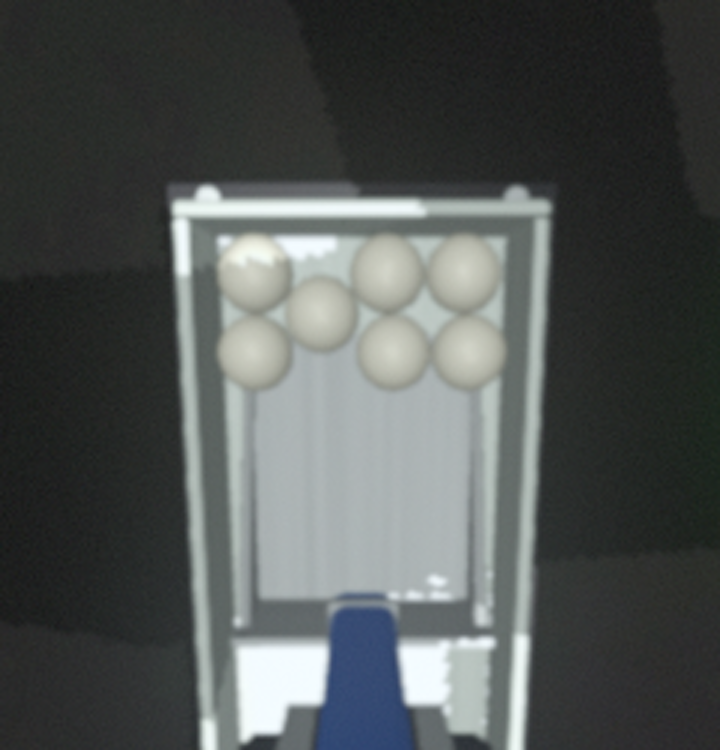

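>>> {"op": "send_rows", "data": {"moves": [[0,-0.4,-0.01,0,0,0,0.6],[0,-0.4,-0.01,0,0,0,0.6],[0,-0.4,-0.01,0,0,0,0.6],[0,-0.2,0,0,0,0,0.6]]}}

```text
time: 17.25
position: [540.6, 34.3, 95.4]
ee_rot: [1.863, 2.508, 0.035]
ft_force: [4.7, -0.1, 5.9]
gripper_width: 12.9
```

Run:
```python
from h import *
s=snap("wrist"); crop(s,200,440,0,250,3,"w14c")
p,r=cur(); print(p,r.as_rotvec(),ctrl.get_obs()["ft_force"])
```

```text
[540.23823985  34.19385502  95.40226199] [1.86362077 2.50784258 0.03443664] [4.47935751 0.27064538 5.73136767]
```

View pics/w14c.png

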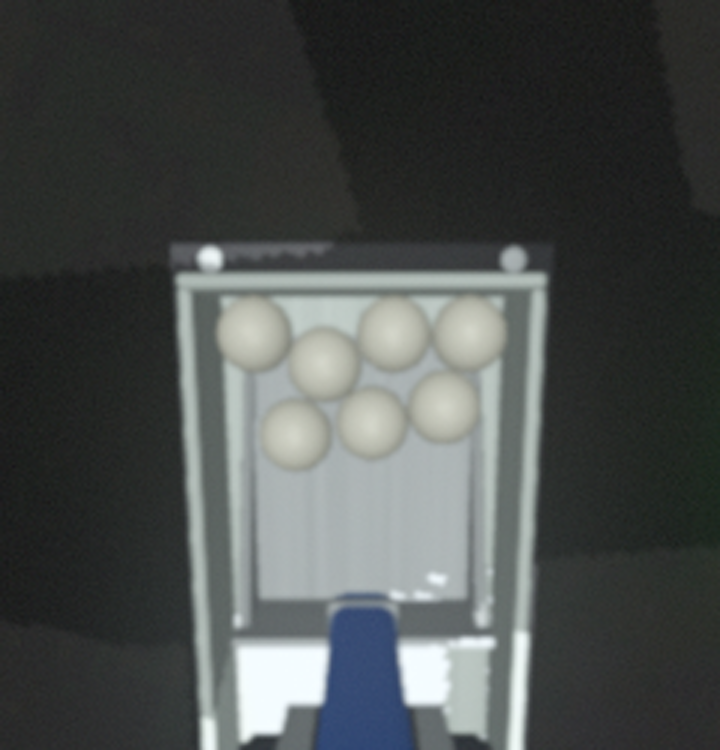

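>>> {"op": "send_rows", "data": {"moves": [[0,-0.3,-0.01,0,0,0,0.6],[0,-0.3,0,0,0,0,0.6],[0,-0.2,-0.01,0,0,0,0.6],[0,-0.1,0,0,0,0,0.6]]}}

```text
time: 17.8
position: [532.2, 31.8, 95.5]
ee_rot: [1.863, 2.507, 0.036]
ft_force: [5.5, 0.5, 6.5]
gripper_width: 12.7
```

Run:
```python
from h import *
s=snap("wrist"); crop(s,200,440,0,250,3,"w15c")
p,r=avg(2); print(p,r.as_rotvec(),ctrl.get_obs()["ft_force"])
```

```text
[532.10183269  31.74416566  95.45127473] [1.86320551 2.50755951 0.03529604] [5.07341832 0.7671307  6.11621984]
```

View pics/w15c.png

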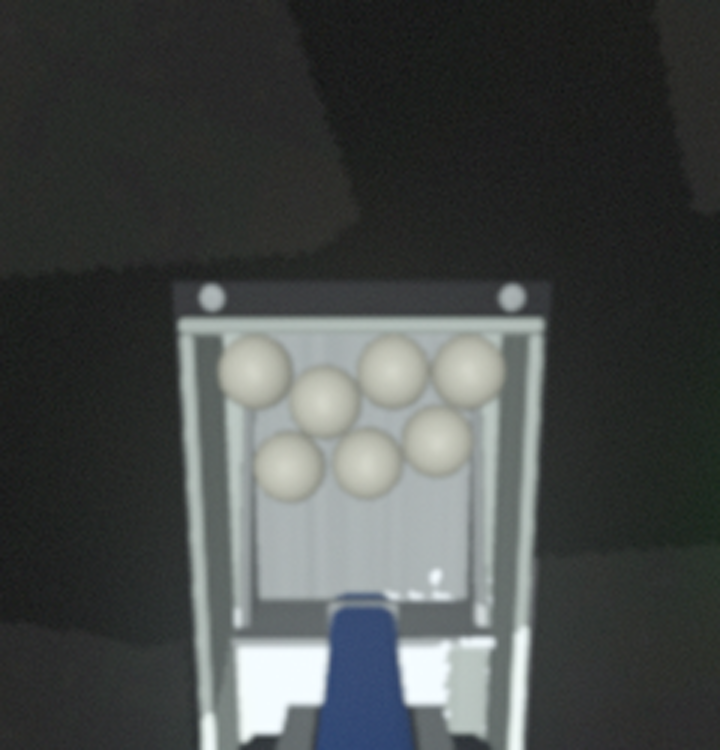

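```bash
cat >> h.py <<'E'
OFF=np.array([34,0,89.])
def lipof(p,r):
    S=r*toolR(90).inv(); return p+S.apply([-35-OFF[0],0,-OFF[2]]),S
def tcp_from_lip(lip,yaw,pitch):
    S=R.from_euler("ZY",[yaw,pitch],degrees=True); return np.array(lip)+S.apply([35+OFF[0],0,OFF[2]]), S*toolR(90)
def path(p,r,wps,w):
    """wps: list of (lip,yaw,pitch); one row each"""
    rows=[]
    for lip,yaw,pitch in wps:
        P,Q=tcp_from_lip(lip,yaw,pitch)
        t=np.round(r.inv().apply(P-p)/10,2); p=p+r.apply(t*10)
        w_=np.round((r.inv()*Q).as_rotvec(),3); r=r*R.from_rotvec(w_)
        rows.append([*t,*w_,w]); 
        if np.linalg.norm(t)>6 or np.linalg.norm(w_)>.185: print("BIG",t,w_)
    for k in range(0,len(rows),8): print("["+",".join("["+",".join(f"{v:g}" for v in q)+"]" for q in rows[k:k+8])+"]")
    print("end",p); return p,r
E
python3 - <<'E'
from h import *
p,r=avg(2); lip,S=lipof(p,r); e=S.as_euler("ZYX",degrees=True); print(lip,e)
yaw=e[0]; wps=[]
z0=lip[2]
for i,pt in enumerate([1.5,4.5,8,11.5,15,18,20]):
    wps.append((lip+[0,0,70*np.sin(np.radians(pt))-0+0.8*min(i,2)],yaw,pt))
for d in (10,22,37,55,75,95): wps.append((lip+[0,0,24+1.6+d],yaw,20))
path(p,r,wps,0.6)
E
```

```text
[468.52721558  12.54565265   4.51931054] [16.77092158 -1.62873546 -0.02706279]
[[-0,0.48,0.21,0.055,0,-0,0.6],[-0,0.45,-0.08,0.052,0,-0,0.6],[-0,0.49,-0.06,0.061,0,-0,0.6],[-0,0.47,0.02,0.061,0,-0,0.6],[-0,0.45,0.03,0.061,0,-0,0.6],[-0,0.36,0.03,0.053,0,-0,0.6],[-0,0.24,0.03,0.034,0,-0,0.6],[-0,-0.35,-0.94,0,0,-0,0.6]]
[[-0,-0.41,-1.13,0,0,-0,0.6],[-0.01,-0.51,-1.41,0,0,-0,0.6],[0,-0.61,-1.69,0,0,-0,0.6],[0,-0.69,-1.88,0,0,-0,0.6],[0,-0.68,-1.88,0,0,-0,0.6]]
end [559.75278776  40.02104254 185.11465948]
```

>>> {"op": "send_rows", "data": {"moves": [[0,0.48,0.15,0.055,0,0,0.6],[0,0.45,-0.08,0.052,0,0,0.6],[0,0.49,-0.06,0.061,0,0,0.6],[0,0.47,0.02,0.061,0,0,0.6],[0,0.45,0.03,0.061,0,0,0.6],[0,0.36,0.03,0.053,0,0,0.6],[0,0.24,0.03,0.034,0,0,0.6]]}}

```text
time: 18.92
position: [559.1, 40.6, 87.6]
ee_rot: [-1.732, -2.329, 0.413]
ft_force: [4.5, 1.5, -3.1]
gripper_width: 12.7
```

Run:
```python
from h import *
s=snap("wrist"); crop(s,200,440,0,250,3,"w16c")
p,r=cur(); print(p,lipof(p,r)[0],ctrl.get_obs()["ft_force"])
```

```text
[559.56444397  40.6310621   87.39268553] [468.09659883  13.18598858  27.70683089] [6.23207218 1.99569619 0.80334066]
```

View pics/w16c.png

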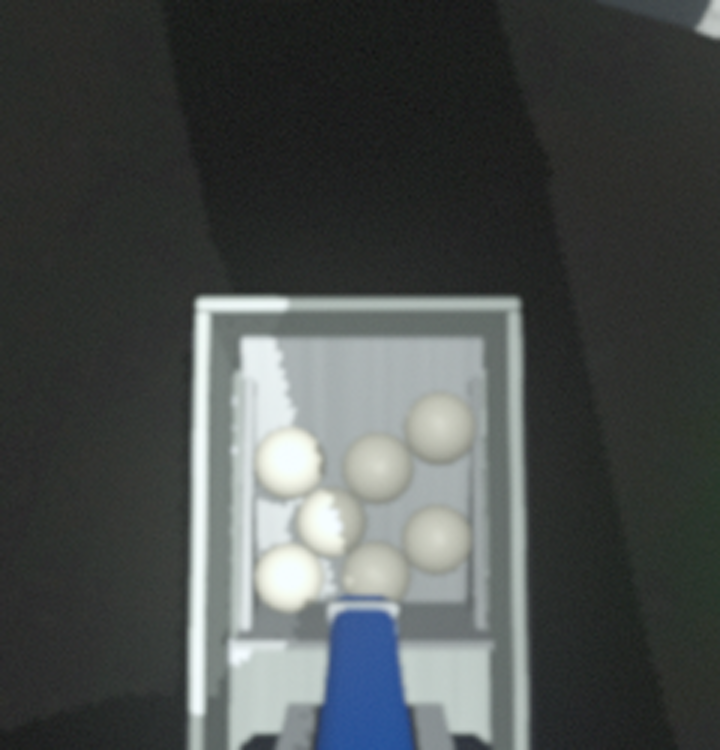

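>>> {"op": "send_rows", "data": {"moves": [[0,-0.15,-0.94,0,0,0,0.6],[0,-0.41,-1.13,0,0,0,0.6],[0,-0.51,-1.41,0,0,0,0.6],[0,-0.61,-1.69,0,0,0,0.6],[0,-0.69,-1.88,0,0,0,0.6],[0,-0.68,-1.88,0,0,0,0.6],[0,0,0,0,0,0,0.6]]}}

```text
time: 19.85
position: [560.3, 40.1, 185.9]
ee_rot: [-1.733, -2.33, 0.413]
ft_force: [-0.6, 1.0, -2.1]
gripper_width: 12.8
```

Run:
```python
from h import *
s=snap("wrist","w17")
p,r=avg(2); print(p,lipof(p,r)[0],ctrl.get_obs()["q"],ctrl.get_obs()["ft_force"])
```

```text
[559.33961353  40.14781682 183.9503222 ] [467.78545296  12.71986472 124.38906697] [ 0.34919411  0.49589997  0.02182866 -0.02077332 -1.45227454 -1.62227513] [ 3.15611031e-01  7.95623341e-04 -2.41532701e+00]
```

View pics/w17.png

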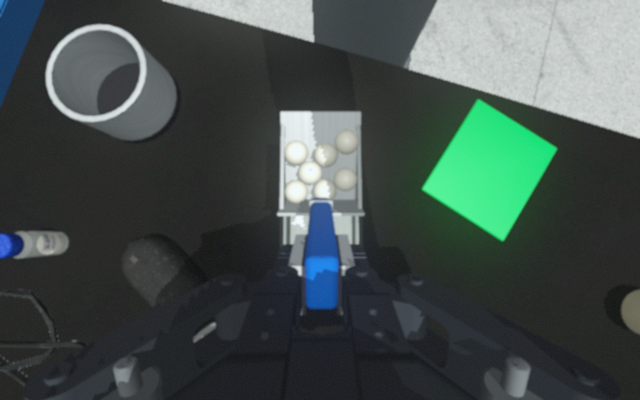

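Run:
```python
from h import *
p,r=avg(2); lip,S=lipof(p,r); print(lip,S.as_euler("ZYX",degrees=True))
L1=np.array([472,-199.6,122]); wps=[]
n=16
for i in range(1,n+1):
    u=i/n; u=u*u*(3-2*u)
    wps.append((lip+(L1-lip)*u,16.8+(75-16.8)*u,20))
path(p,r,wps,0.6)
```

```text
[467.33396082  12.55091558 123.44730283] [16.70917839 20.41448393  0.02783527]
[[-0.1,-0.12,-0.03,-0.007,-0.005,-0.012,0.6],[-0.34,-0.18,0.07,-0,-0.011,-0.03,0.6],[-0.52,-0.32,0.13,-0,-0.017,-0.048,0.6],[-0.65,-0.47,0.18,-0,-0.022,-0.061,0.6],[-0.73,-0.65,0.25,-0,-0.027,-0.072,0.6],[-0.75,-0.85,0.32,-0,-0.029,-0.08,0.6],[-0.72,-1.03,0.39,-0,-0.031,-0.087,0.6],[-0.63,-1.22,0.45,-0,-0.033,-0.089,0.6]]
[[-0.5,-1.34,0.51,-0,-0.032,-0.089,0.6],[-0.36,-1.41,0.53,-0,-0.032,-0.086,0.6],[-0.2,-1.42,0.52,-0,-0.029,-0.081,0.6],[-0.07,-1.33,0.5,-0,-0.026,-0.072,0.6],[0.04,-1.17,0.44,-0,-0.023,-0.061,0.6],[0.09,-0.92,0.34,-0,-0.017,-0.047,0.6],[0.09,-0.6,0.22,-0,-0.011,-0.03,0.6],[0.04,-0.22,0.08,-0,-0.004,-0.011,0.6]]
end [ 496.6621256  -107.580048    182.08596839]
```

>>> {"op": "send_rows", "data": {"moves": [[-0.1,-0.12,-0.03,-0.007,-0.005,-0.012,0.6],[-0.34,-0.18,0.07,0,-0.011,-0.03,0.6],[-0.52,-0.32,0.13,0,-0.017,-0.048,0.6],[-0.65,-0.47,0.18,0,-0.022,-0.061,0.6],[-0.73,-0.65,0.25,0,-0.027,-0.072,0.6],[-0.75,-0.85,0.32,0,-0.029,-0.08,0.6],[-0.72,-1.03,0.39,0,-0.031,-0.087,0.6],[-0.63,-1.22,0.45,0,-0.033,-0.089,0.6]]}}

```text
time: 21.1
position: [536.6, -25.4, 183.3]
ee_rot: [-1.11, -2.759, 0.486]
ft_force: [0.1, -0.0, -2.3]
gripper_width: 13.0
```

>>> {"op": "send_rows", "data": {"moves": [[-0.5,-1.34,0.51,0,-0.032,-0.089,0.6],[-0.36,-1.41,0.53,0,-0.032,-0.086,0.6],[-0.2,-1.42,0.52,0,-0.029,-0.081,0.6],[-0.07,-1.33,0.5,0,-0.026,-0.072,0.6],[0.04,-1.17,0.44,0,-0.023,-0.061,0.6],[0.09,-0.92,0.34,0,-0.017,-0.047,0.6],[0.09,-0.6,0.22,0,-0.011,-0.03,0.6],[0.04,-0.22,0.08,0,-0.004,-0.011,0.6]]}}

```text
time: 22.1
position: [497.3, -107.7, 182.7]
ee_rot: [-0.397, -3.026, 0.533]
ft_force: [0.1, 0.3, -2.1]
gripper_width: 12.6
```

Run:
```python
from h import *
s=snap("wrist","w18")
p,r=avg(2); l,S=lipof(p,r);print(p,l,S.as_euler("ZYX",degrees=True),ctrl.get_obs()["q"])
m=(cv2.cvtColor(s["frame"],cv2.COLOR_BGR2GRAY))
print(proj(s,[[467.5,-217,70]]), proj(s,l))
```

```text
[ 497.43005638 -107.62928772  182.63410672] [ 472.9810552  -199.68369653  122.54889923] [74.99548262 19.96860241 -0.13971298] [ 0.27391807  0.2721824  -0.46233693  0.34795953 -1.04461335 -0.74325564]
[[323.96889117 118.00211468]] [[323.2855878  116.22069287]]
```

View pics/w18.png

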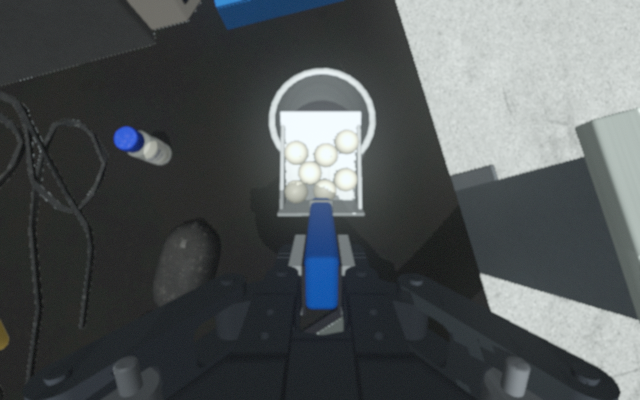

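Run:
```python
from h import *
p,r=avg(2); 
L=lambda z:np.array([474.3,-192.8,z]); wps=[(L(118),75,18),(L(110),75,14),(L(102),75,10),(L(94),75,6),(L(87),75,2),(L(82),75,-1),(L(79),75,-3),(L(77.5),75,-5),
(L(76.5),75,-6.5),(L(76),75,-8),(L(76),75,-10),(L(76),75,-12),(L(76),75,-15),(L(76),75,-18),(L(76),75,-22),(L(76),75,-26)]
wps+=[(L(76),75,-30),(L(76),75,-35),(L(76),75,-40),(L(76),75,-45),(L(76),75,-50)]
path(p,r,wps,0.6)
```

```text
[[0.06,0.46,-0.03,-0.034,0.003,-0,0.6],[0,-0.39,0.3,-0.07,-0,-0,0.6],[0,-0.44,0.32,-0.07,-0,-0,0.6],[0,-0.5,0.33,-0.07,-0,-0,0.6],[0,-0.57,0.23,-0.069,-0,-0,0.6],[0,-0.45,0.15,-0.053,-0,-0,0.6],[0,-0.32,0.07,-0.035,-0,-0,0.6],[0,-0.33,-0.09,-0.035,-0,-0,0.6]]
[[0,-0.24,-0.08,-0.026,-0,-0,0.6],[0,-0.24,-0.12,-0.026,-0,-0,0.6],[0,-0.32,-0.24,-0.035,-0,-0,0.6],[0,-0.31,-0.24,-0.035,-0,-0,0.6],[0,-0.48,-0.34,-0.052,-0,-0,0.6],[0,-0.47,-0.35,-0.053,-0,-0.001,0.6],[0,-0.64,-0.46,-0.069,-0,0,0.6],[0,-0.64,-0.46,-0.07,-0,0,0.6]]
[[0,-0.63,-0.46,-0.07,-0,0,0.6],[0,-0.81,-0.57,-0.087,-0,0,0.6],[0,-0.8,-0.57,-0.088,-0,0,0.6],[0,-0.8,-0.56,-0.087,-0,0,0.6],[0,-0.8,-0.57,-0.087,-0,0,0.6]]
end [ 468.17748162 -215.80633964  186.06408151]
```

>>> {"op": "send_rows", "data": {"moves": [[0.06,0.46,-0.03,-0.034,0.003,0,0.6],[0,-0.39,0.3,-0.07,0,0,0.6],[0,-0.44,0.32,-0.07,0,0,0.6],[0,-0.5,0.33,-0.07,0,0,0.6],[0,-0.57,0.23,-0.069,0,0,0.6],[0,-0.45,0.15,-0.053,0,0,0.6],[0,-0.32,0.07,-0.035,0,0,0.6],[0,-0.33,-0.09,-0.035,0,0,0.6]]}}

```text
time: 23.35
position: [489.8, -134.0, 172.1]
ee_rot: [0.409, 3.101, 0.139]
ft_force: [0.6, 0.7, -2.5]
gripper_width: 12.7
```

Run:
```python
from h import *
s=snap("wrist","w19")
p,r=cur(); l,S=lipof(p,r);print(l,S.as_euler("ZYX",degrees=True),ctrl.get_obs()["ft_force"])
```

```text
[ 474.02453623 -193.24287279   77.51132636] [ 7.49129463e+01 -5.17148147e+00  2.34331768e-02] [-0.50488435 -0.39225635 -2.77922174]
```

View pics/w19.png

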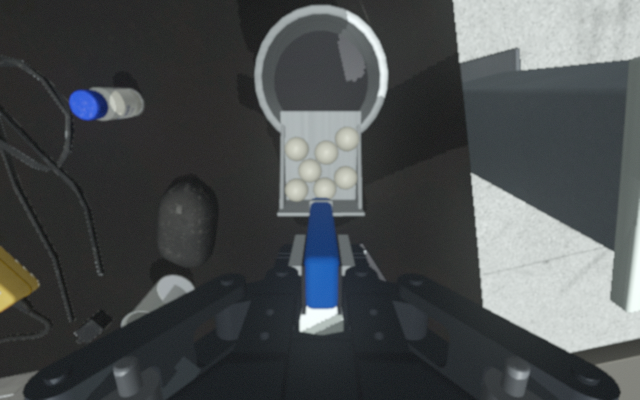

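>>> {"op": "send_rows", "data": {"moves": [[0,-0.24,-0.08,-0.026,0,0,0.6],[0,-0.24,-0.12,-0.026,0,0,0.6],[0,-0.32,-0.24,-0.035,0,0,0.6],[0,-0.31,-0.24,-0.035,0,0,0.6],[0,-0.48,-0.34,-0.052,0,0,0.6],[0,-0.47,-0.35,-0.053,0,-0.001,0.6],[0,-0.64,-0.46,-0.069,0,0,0.6],[0,-0.64,-0.46,-0.07,0,0,0.6]]}}

```text
time: 24.4
position: [480.5, -171.1, 186.9]
ee_rot: [0.389, 2.977, 0.69]
ft_force: [0.4, -0.1, -1.2]
gripper_width: 13.0
```

>>> {"op": "send_rows", "data": {"moves": [[0,-0.63,-0.46,-0.07,0,0,0.6],[0,-0.81,-0.57,-0.087,0,0,0.6],[0,-0.8,-0.57,-0.088,0,0,0.6],[0,0,0,0,0,0,0.6]]}}

```text
time: 24.9
position: [472.8, -199.2, 187.7]
ee_rot: [0.379, 2.846, 1.037]
ft_force: [0.6, -0.4, -0.8]
gripper_width: 12.6
```

Run:
```python
from h import *
s=snap("wrist","w20"); t=snap("side"); crop(t,230,360,180,290,5,"s20"); snap("top","t20")
p,r=cur(); l,S=lipof(p,r);print(l,S.as_euler("ZYX",degrees=True),ctrl.get_obs()["ft_force"])
```

```text
[ 474.37913652 -192.93386348   76.34395815] [ 7.50973777e+01 -3.99737583e+01 -6.19289460e-02] [ 0.07730908  0.10274976 -2.33043193]
```

View pics/w20.png

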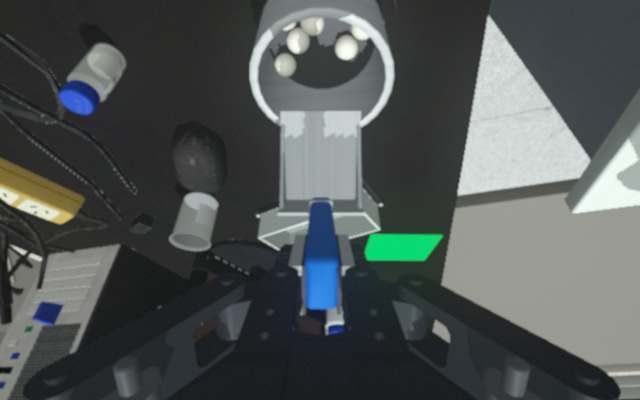

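View pics/s20.png

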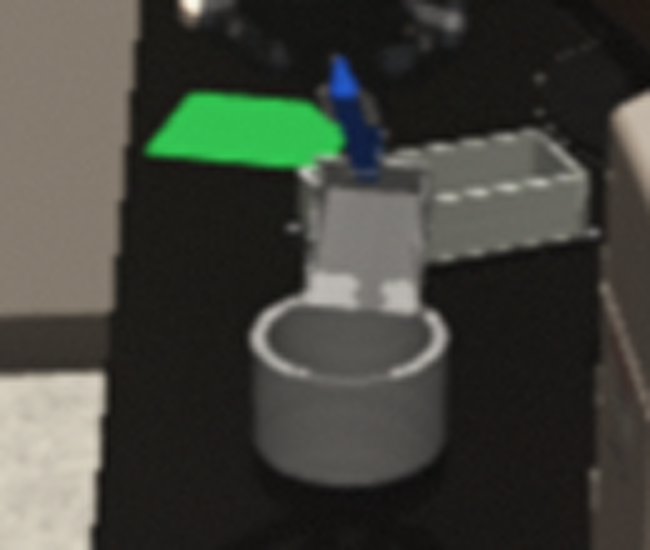

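Run:
```python
from h import *
p,r=avg(2); 
L=lambda y,z:np.array([478,y,z]); wps=[]
for i in range(1,9): wps.append((np.array([474.3,-192.8,76])+i/8*np.array([0,40,74]),75,-40+5*i))
path(p,r,wps,0.6)
```

```text
[[0.13,1.68,0.26,0.087,-0,0.002,0.6],[0.13,1.67,0.15,0.087,-0,-0,0.6],[0.13,1.63,0.08,0.087,-0,-0,0.6],[0.13,1.58,0,0.088,-0,-0,0.6],[0.13,1.52,-0.07,0.087,-0,-0,0.6],[0.13,1.46,-0.13,0.087,-0,-0,0.6],[0.13,1.38,-0.19,0.087,-0,-0,0.6],[0.13,1.31,-0.25,0.088,-0,-0,0.6]]
end [492.10930051 -86.18484434 239.02450991]
```

>>> {"op": "send_rows", "data": {"moves": [[0.13,1.68,0.26,0.087,0,0.002,0.6],[0.13,1.67,0.15,0.087,0,0,0.6],[0.13,1.63,0.08,0.087,0,0,0.6],[0.13,1.58,0,0.088,0,0,0.6],[0.13,1.52,-0.07,0.087,0,0,0.6],[0.13,1.46,-0.13,0.087,0,0,0.6],[0.13,1.38,-0.19,0.087,0,0,0.6],[0.13,1.31,-0.25,0.088,0,0,0.6]]}}

```text
time: 26.15
position: [491.9, -85.0, 239.7]
ee_rot: [0.409, 3.115, -0.002]
ft_force: [0.2, 0.0, -1.3]
gripper_width: 12.5
```

Run:
```python
from h import *
s=snap("wrist","w21"); t=snap("top"); crop(t,300,460,160,260,5,"t21")
p,r=cur(); l,S=lipof(p,r);print(p,l,S.as_euler("ZYX",degrees=True),ctrl.get_obs()["ft_force"],ctrl.get_obs()["q"])
```

```text
[492.09938469 -83.6502456  239.33520026] [ 474.55858081 -150.35708689  150.31544108] [ 7.52842341e+01 -1.64124527e-02  1.30579661e-02] [-0.86821307  0.55613417 -1.14346057] [ 1.57276154e-01  1.63462420e-01 -2.79728281e-01 -3.91777253e-04
 -1.12769903e+00 -4.13946702e-01]
```

View pics/w21.png

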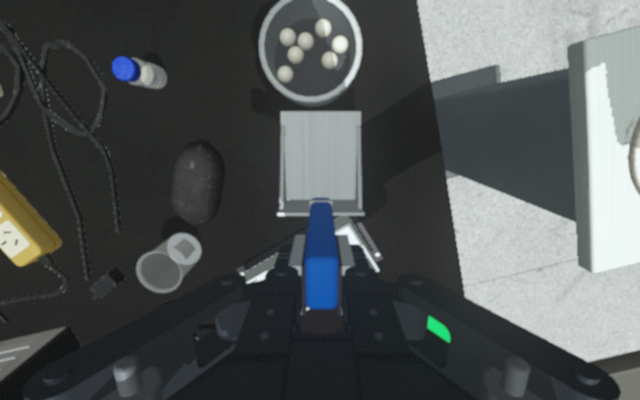

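View pics/t21.png

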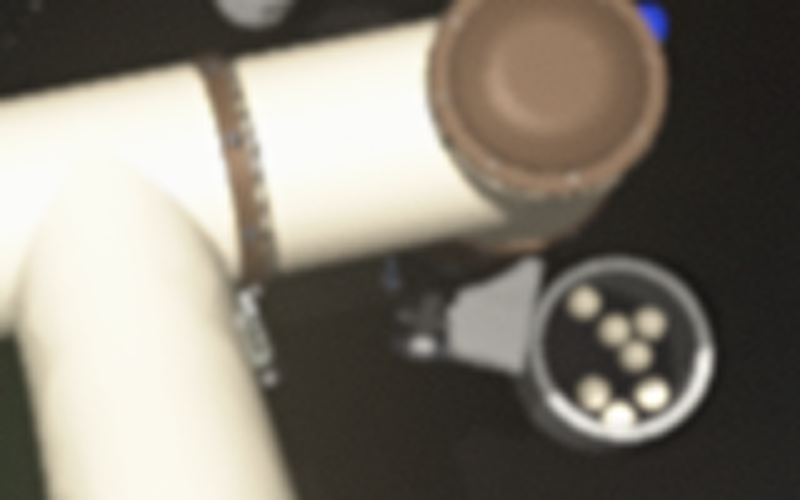

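Run:
```python
from h import *
p,r=avg(2); l,S=lipof(p,r); y0=S.as_euler("ZYX",degrees=True)[0]
th=-21.6
S1=R.from_euler("z",th,degrees=True); base=np.array([424,209,54]); L1=base+S1.apply([-35,0,0]); wps=[]
n=16
P0=l; 
for i in range(1,n+1):
    u=i/n; 
    # interpolate base instead of lip
    yaw=y0+(th-y0)*u
    b0=l+R.from_euler("z",y0,degrees=True).apply([35,0,0])
    b=b0+(base-b0)*u; 
    b[2]=max(54,150-96*max(0,(u-.5)/.5))
    wps.append((b+R.from_euler("z",yaw,degrees=True).apply([-35,0,0]),yaw,0))
path(p,r,wps,0.6)
```

```text
[[0.52,1.86,0.02,0.001,-0.001,0.106,0.6],[0.72,1.76,-0,-0,0,0.105,0.6],[0.89,1.63,-0,-0,0,0.106,0.6],[1.06,1.49,-0,0,0,0.106,0.6],[1.21,1.33,-0,0,0,0.105,0.6],[1.34,1.16,-0,0,0,0.106,0.6],[1.46,0.97,-0,0,0,0.105,0.6],[1.55,0.78,-0,0,0,0.106,0.6]]
[[1.63,0.57,1.2,0,0,0.106,0.6],[1.67,0.35,1.2,0,0,0.105,0.6],[1.71,0.14,1.2,0,0,0.106,0.6],[1.71,-0.08,1.2,0,0,0.106,0.6],[1.69,-0.29,1.2,0,0,0.105,0.6],[1.65,-0.51,1.2,0,0,0.106,0.6],[1.59,-0.72,1.2,0,0,0.106,0.6],[1.51,-0.93,1.2,0,0,0.105,0.6]]
end [455.60015149 196.52769585 142.95016942]
```

>>> {"op": "send_rows", "data": {"moves": [[0.52,1.86,0.02,0.001,-0.001,0.106,0.6],[0.72,1.76,0,0,0,0.105,0.6],[0.89,1.63,0,0,0,0.106,0.6],[1.06,1.49,0,0,0,0.106,0.6],[1.21,1.33,0,0,0,0.105,0.6],[1.34,1.16,0,0,0,0.106,0.6],[1.46,0.97,0,0,0,0.105,0.6],[1.55,0.78,0,0,0,0.106,0.6]]}}

```text
time: 27.35
position: [484.6, 58.8, 238.6]
ee_rot: [-1.659, -2.667, -0.001]
ft_force: [0.1, 0.3, -1.9]
gripper_width: 12.8
```

>>> {"op": "send_rows", "data": {"moves": [[1.63,0.57,1.2,0,0,0.106,0.6],[1.67,0.35,1.2,0,0,0.105,0.6],[1.71,0.14,1.2,0,0,0.106,0.6],[1.71,-0.08,1.2,0,0,0.106,0.6],[1.69,-0.29,1.2,0,0,0.105,0.6],[1.65,-0.51,1.2,0,0,0.106,0.6],[1.59,-0.72,1.2,0,0,0.106,0.6],[1.51,-0.93,1.2,0,0,0.105,0.6]]}}

```text
time: 28.35
position: [457.2, 194.0, 142.2]
ee_rot: [-2.607, -1.752, 0.0]
ft_force: [-0.0, -0.2, -0.5]
gripper_width: 12.8
```

Run:
```python
from h import *
s=snap("wrist","w22")
p,r=avg(3); l,S=lipof(p,r);print(p,l,S.as_euler("ZYX",degrees=True),ctrl.get_obs()["ft_force"])
G=cv2.inRange(cv2.cvtColor(s["frame"],cv2.COLOR_BGR2HSV),(50,100,40),(75,255,255)); rr=cv2.minAreaRect(cv2.convexHull(big(G))); print(rr, cast(s,cv2.boxPoints(rr),4).mean(0))
print("plane x dist", proj(s,[[429.5,204.5,4]]))
```

```text
[456.53619774 194.2907095  141.38721876] [392.34863171 220.11795177  52.53391312] [-22.01714349   0.12157857  -0.07672833] [ 0.03531237 -0.56649797 -1.29931501]
((319.4356689453125, 153.3564453125), (141.2952880859375, 125.37468719482422), 84.2894058227539) [428.70503242 204.50016624   4.        ]
plane x dist [[319.84846237 158.29587014]]
```

View pics/w22.png

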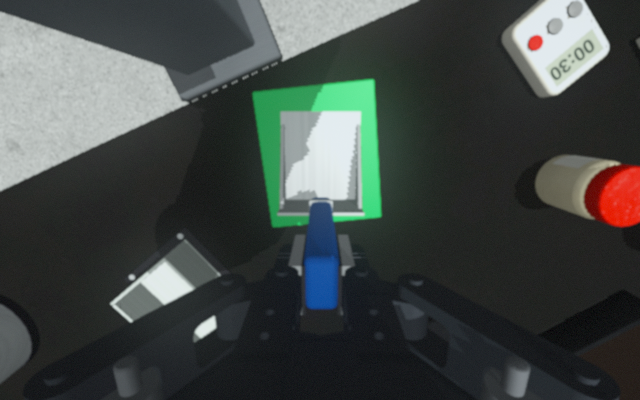

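>>> {"op": "send_rows", "data": {"moves": [[0,0,1.5,0,0,0,0.6],[0,0,1.5,0,0,0,0.6],[0,0,1,0,0,0,0.6],[0,0,0.5,0,0,0,0.6],[0,0,0.1,0,0,0,0.6],[0,0,0,0,0,0,0.6]]}}

```text
time: 29.3
position: [457.3, 194.3, 96.8]
ee_rot: [-2.603, -1.759, -0.0]
ft_force: [-0.9, -0.3, -1.7]
gripper_width: 12.4
```

>>> {"op": "send_rows", "data": {"moves": [[0,0,0.1,0,0,0,0.6],[0,0,0,0,0,0,0.6]]}}

```text
time: 29.55
position: [457.1, 194.3, 95.6]
ee_rot: [-2.603, -1.759, 0.001]
ft_force: [-0.4, -1.2, -1.4]
gripper_width: 12.6
```

>>> {"op": "send_rows", "data": {"moves": [[0,0,0.1,0,0,0,0.6],[0,0,0,0,0,0,0.6]]}}

```text
time: 29.8
position: [457.2, 194.3, 94.9]
ee_rot: [2.602, 1.76, -0.0]
ft_force: [-1.1, -0.2, 2.3]
gripper_width: 13.1
```

Contact. I open gently and back off straight up.

>>> {"op": "send_rows", "data": {"moves": [[0,0,0.02,0,0,0,1.5],[0,0,0,0,0,0,2.5],[0,0,0,0,0,0,5],[0,0,-1,0,0,0,6],[0,0,-3,0,0,0,6],[0,0,-5,0,0,0,6],[0,0,-5,0,0,0,6],[0,0,0,0,0,0,6]]}}

```text
time: 30.8
position: [459.3, 195.6, 239.6]
ee_rot: [-2.602, -1.76, -0.016]
ft_force: [0.2, -0.7, -0.2]
gripper_width: 60.1
```

Run:
```python
from h import *
s=snap("wrist","w23"); t=snap("side"); snap("side","s23")
print(ctrl.get_obs()["position"],ctrl.get_obs()["time"])
```

```text
[456.55753758 193.90137299 233.9408002 ] 30.95
```

View pics/w23.png

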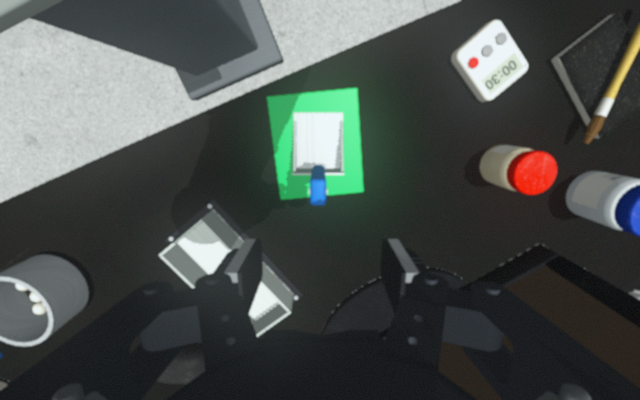

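View pics/s23.png

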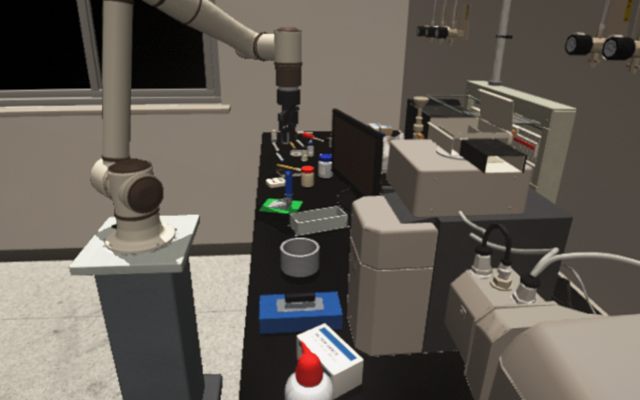

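Wrist view: the scoop stands upright on the mat (handle at about 318,185, floor at 318,140), the tin is empty and balls show in the jar. Side view: the lid is flat, open side down, at about (300,312), the jar is upright and nothing lies loose. I'll compare the bench things with the first picture, then hand in.

Run:
```python
from h import *
t=snap("top"); crop(t,240,520,160,290,2.8,"tend")
a=cv2.imread("pics/side0.png"); b=snap("side")["frame"]
d=cv2.absdiff(a,b).max(2)[130:400,250:420]; c,_=cv2.findContours((d>50).astype(np.uint8),cv2.RETR_EXTERNAL,cv2.CHAIN_APPROX_SIMPLE)
for q in c:
    x,y,w,h=cv2.boundingRect(q)
    if w*h>30: print(x+250,y+130,w,h)
f=t["frame"]; m=(cv2.cvtColor(f,cv2.COLOR_BGR2GRAY)>120).astype(np.uint8); k=np.zeros_like(m); k[205:255,395:448]=1
e=cv2.fitEllipse(big(m*k)); print("jar",cast(t,e[0],70))
o=ctrl.get_obs(); print(o["time"],o["ft_force"])
sign_off()
```

```text
259 291 84 30
259 206 19 6
288 204 62 30
268 200 6 6
279 130 16 2
jar [[ 467.22275177 -217.37222756   70.        ]]
31.05 [ 0.29667775  0.26935801 -0.7396054 ]
the job is handed in; nothing more can be done
```

View pics/tend.png

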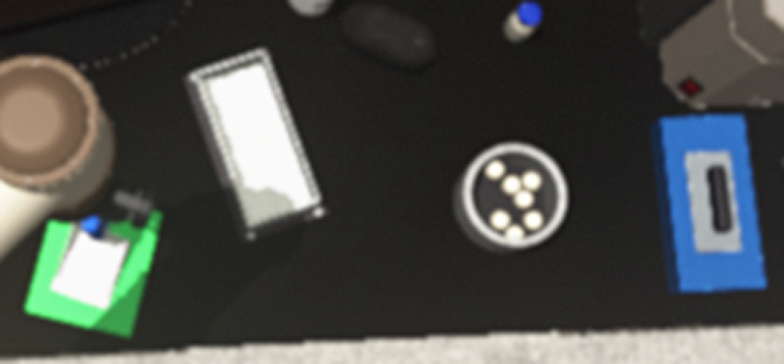

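The job is done and handed in at about 31 s. I lifted the lid off and stood it open side down at about (460, -420). One scoop pass took all seven balls out of the tin, and I tipped them all into the jar. The scoop is back upright on its mat, let go, with its floor centre about 5 mm from the mat's centre.

**Last checks:**
- The top picture shows seven balls in the jar, the tin empty and no loose balls.
- The jar is within 1 mm of where it started.
- The lid lies flat, the gripper is well clear, and the wrist force is near zero.
- Comparing the side pictures from start and end, only the lid, tin and scoop/mat areas changed, plus a thin strip at the arm. The bystanders in that crop have not visibly moved.

No check failed or disagreed. The beaker and vial I only judged by eye in the top picture.

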